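# Load rings into a bench ring washer

### The arm

A 6-joint arm with a two-finger parallel gripper is mounted at the origin on a cart in front of the work surface, level with it; the furniture and walls round the work are solid. World frame = base frame: x ahead of the robot, y to its left, z up, the work surface at z = 0. Lengths are in m, angles in rad, forces in N, time in s.
With the tool pointing down it reaches from about 0.35 to 0.875 m from the base axis. Payload 15.5 kg.
Tool frame: the origin (TCP) lies at the very end of the fingers, on their centre line; the grasp point (between the pads) lies 19 mm behind it (manip.pinch_z is the distance from the TCP to the grasp point, in m); z points along the fingers, y is the direction in which the jaws open and shut (so a half turn about z gives the same grasp; the last joint's range is limited). The gripper opens to 85 mm and grips with 20 to 120 N. Pads are 22 mm wide; open, the fingers measure 114 mm over their backs; the gripper's body (76 mm by 85 mm) begins 54 mm behind the grasp point. The pads swing forward as they close: fully open they stand 13 mm farther back than shut.
Start: joints at [-1.272, 0.494, 1.345, -0, 1.302, -0.096], TCP at [0.24, -0.577, 0.231] pointing down, gripper open.
Joint ranges: [-2.91, 2.91], [-0.82, 2.16], [0.22, 2.67], [-1.22, 4.37], [0.12, 2.79], [-3.08, 3.08]. Speed limits (rad/s): [1.89, 1.89, 2.57, 3.01, 3.01, 3.01].

### API

Orientations are given as a unit quaternion [w, x, y, z].
In Python, from cell import manip, hand, optics, telemetry gives the robot as it stands. The module is installed in compiled form; this text tells all that it offers. Calls block until the motion is done:
- manip.move_to(position, orientation): joint-space move of the TCP to a pose.
- manip.movel(position, orientation=None, velocity=0.15): straight line of the TCP; orientation=None keeps the orientation; velocity is the mean speed in m/s.
- manip.move_joints(angles): joint-space move.
- hand.ungrasp() and hand.close(strength=None): open the fingers fully, or close them until they stop; strength is the grip in N (None keeps the last).
- manip.pause(seconds).
- manip.ik(position, orientation): joint angles nearest the present ones, or None.
- optics.capture(name): name is "side" or "top" or "wrist"; returns a dict with "pixels" (400x640x3 uint8, blue, green, red), "fx", "fy", "cx", "cy" (pixels), "dist_coeffs" ([k1, k2, p1, p2, k3] as OpenCV has them; the pictures are not rectified), "origin" and "attitude" of the camera in the world; the wrist camera has in their place "hand_eye" (4x4, takes a point from camera to tool coordinates, whose origin is the TCP and whose axes are the flange's). Camera axes: x right, y down, z forward; pixel columns grow to the right and rows downward; lengths in m; the calibration is good to about 2 mm. A picture is of the moment at which its call begins: read the wrist's pose just before it. There is no depth.
A pose or a line that the arm cannot do raises manip.PlanningError and nothing moves.
- manip.finish_job(): hands the job in, once; it reports no verdict.
Trained networks look in a picture, given as the dict that the camera call returned (one of the last four; its "shot" number tells which), for a name from the list of things; names that differ only in an ending like _2 or _b are one class to them, and where a whole thing is asked for, a point or a joint stands for the part that bears it (a point fixed in the world has none). Each returns a list of dicts, best first, with "p" (0 to 1); they miss things now and then, are a little off and sometimes report something else, mostly with a low value. They report only what shows in the picture. A call takes as long as a camera call.
- optics.find_in(query, picture): "position" ([column, row] in pixels, amid what is visible of it).
- optics.trace(query, picture): "mask" (400x640 bool, what is visible of it) and "position" ([column, row] in pixels, amid what is visible of it).
Readings, each from a call of its own:
- telemetry.read_time(): time.
- telemetry.read_joint_pos(): joint angles.
- telemetry.read_joint_vel(): joint speeds.
- telemetry.read_effort(): joint torques, N m.
- telemetry.read_position(): TCP position.
- telemetry.read_orientation(): TCP orientation.
- telemetry.read_ft_force(): force on the tool from outside, world axes, zero at the start.
- telemetry.read_torque(): the same for the moment, N m.
- telemetry.read_grip_width(): finger opening in m.
Only numpy, scipy, OpenCV 4.12 (cv2) and the standard library are available. Lean on these libraries where they do the work, as an engineer would, in place of code of your own. Each camera call takes 0.05 s, during which the arm holds its last target.

### The job

Load the ring washer: put every loose dark steel ring over the threaded post so that they lie stacked flat in the tray. Then set the brass hex nut on top of the post thread with its white line well away from the yellow ticks (some 60 degrees clockwise of them), turn it backward (counter-clockwise from above) until it drops into the thread start and comes up against the stop there, and screw it forward (clockwise) until it is fully home. Finally swing the clear hood over and press it fully shut past its catch, without knocking over or shoving the collet, the oiler or the coupling.

Things in the scene. Friction and masses are not known exactly. Their poses are not given: they have to be found in the camera images.
- washer: Ring washer, fixed to the bench: grey square tray 170x170 mm; origin on the bench under its centre, x to its back (hinge side), y to its left, z up. Tray floor 15 mm above the bench, rim 35 mm, walls 6 mm (158x158 mm inside). On its z axis stands the threaded steel post. A black block with a spring ball catch for the hood sits at the middle of the front, 27 mm proud, 36 mm high.
- washer_post (a point): Tip of the vertical post, on its axis, 87 mm above the bench. Post 37 mm in diameter over the thread; tip tapered: 16 mm across at the top, 26 mm across 5 mm lower, full 37 mm from about 80 mm above the bench down to the tray. Two-start right-hand thread, lead 19 mm a turn.
- washer_start (a point): Frame on the post axis 78 mm above the bench; its x axis (washer's x turned 120 deg counter-clockwise, towards the yellow ticks on the rim) is the direction of the nut's white line when the nut has dropped into the thread start and lies against the stop; nut underside then about 72.5 mm above the bench.
- washer_home (a point): Point on the post axis 66 mm above the bench: where the nut's underside centre is when the nut is home, 120 deg clockwise of the thread-start stop, at an end stop; its white line then lies along the washer's x axis (green ticks on the rim, front and back).
- hood (a joint): Clear hood with blue trim, hinged behind the tray: 0 = fully shut, grows as it opens, 1.85 = limit (leaning back past upright). Stiff hinge (about 0.4 N m): stays where it is left. The catch is felt at about 0.07 rad and is passed below 0.03 rad; it takes about 8 N downward on the front rail. It can shut only over a nut that has been screwed down.
- hood_hinge (a point): Middle of the hood's hinge axis, 92 mm behind the post axis, 37 mm above the bench; the frame turns with the hood, y along the hinge axis. Shut, the hood reaches 177 mm forward from here and 73 mm up.
- hood_handle (a point): Middle of the blue handle bar: round, 10 mm thick, 90 mm long along y, 35 mm off the hood's front wall (212 mm forward of the hinge, 12 mm above it when shut). With the hood open the bar stands on top of it and can be pinched from above, fingers closing front to back; it may turn between the fingers.
- hood_rail (a point): Middle of the top of the blue rail, 170 mm long along y, 10 mm wide, on the hood's upper front edge: the place to press down (172 mm forward of the hinge, 76 mm above it when shut).
- nut: Brass hex cap nut, 50 mm across flats, 58 mm over corners, 32 mm high, closed on top; stands open side down, origin at the centre of its underside, z up. White line on top along x. Two inner lugs on the x axis at the underside, 4 mm high, 6 mm wide (same nut turned half round). Flats face 30, 90, 150, 210, 270, 330 deg from x. 1.5 mm side play on the post.
- nut_top (a point): Centre of the nut's top, 32 mm above its underside. Set on the post with the line 60 deg counter-clockwise of washer x, the nut rests on the thread, underside about 77 mm above the bench; turned counter-clockwise it climbs to 80 mm and drops to about 73 mm at 95 to 100 deg; the stop is at 120 deg. Turned clockwise on top of the thread it is blocked at about -28 deg.
- ring0: Dark steel ring, 58 mm outside, 43 mm bore, 12 mm high, origin at the centre of its underside (either face may end up on top). Absent in some starts.
- ring1: Like ring0.
- ring2: Like ring0.
- ring3: Like ring0.
- collet: Steel spring collet, 28 mm across, 36 mm high, bystander: leave where it is.
- oiler: Black pump oiler, 42 mm across, 106 mm high, bystander: leave where it is.
- coupling: Pale coupling with a red hex nut, 31x28 mm, 56 mm high, bystander: leave where it is.

How it is judged:
On the way, in this order (a step that is already met when the one before it is completed fails the run):
1. every ring present lies around the post, stacked flat in the tray (horizontal distance between each of ring0, ring1, ring2, ring3 and washer_post below 0.008 m and ((z of ring0 in the frame of washer below 0.054 m and angle between ring0's own z axis and vertical below 0.15 rad) or (z of ring0 in the frame of washer below 0.066 m and angle between ring0's own z axis and vertical above 2.99 rad)) and ((z of ring1 in the frame of washer below 0.054 m and angle between ring1's own z axis and vertical below 0.15 rad) or (z of ring1 in the frame of washer below 0.066 m and angle between ring1's own z axis and vertical above 2.99 rad)) and ((z of ring2 in the frame of washer below 0.054 m and angle between ring2's own z axis and vertical below 0.15 rad) or (z of ring2 in the frame of washer below 0.066 m and angle between ring2's own z axis and vertical above 2.99 rad)) and ((z of ring3 in the frame of washer below 0.054 m and angle between ring3's own z axis and vertical below 0.15 rad) or (z of ring3 in the frame of washer below 0.066 m and angle between ring3's own z axis and vertical above 2.99 rad))), for 0.2 s.
2. the nut has been set on top of the thread, its line more than 26 degrees off the yellow ticks (horizontal distance between nut and washer_post below 0.004 m and z of nut in the frame of washer between 0.0717 and 0.0815 m and angle between the x axis of nut and the x axis of washer_start, either way round above 0.45 rad and angle between nut's own z axis and vertical below 0.15 rad), for 0.1 s.
3. the nut has been turned back and has dropped into the thread start, against the stop (horizontal distance between nut and washer_post below 0.004 m and z of nut in the frame of washer between 0.069 and 0.0755 m and angle between the x axis of nut and the x axis of washer_start, either way round below 0.25 rad and angle between nut's own z axis and vertical below 0.15 rad), for 0.1 s.
4. the nut is screwed fully home (horizontal distance between nut and washer_post below 0.004 m and z of nut in the frame of washer below 0.0685 m and angle between the x axis of nut and the x axis of washer, either way round below 0.2 rad and angle between nut's own z axis and vertical below 0.15 rad), for 0.2 s.
At the end, for the whole second after the job is handed in: Rings within 8 mm of the post axis, underside below 54 mm, tilt < 0.15 rad; nut home: within 4 mm of the axis, 0.2 rad of the end stop, underside below 68.5 mm; hood below 0.02 rad; nut and rings at rest; collet, oiler, coupling upright, moved < 30 mm (all of step 1 and all of step 4 and value of joint hood below 0.02 rad and linear speed of each of nut, ring0, ring1, ring2, ring3 below 0.02 m/s and distance of each of collet, oiler, coupling from where it was at the start of the episode below 0.03 m and angle between each of collet, oiler, coupling's own z axis and vertical below 0.6 rad); the robot touches nothing.
It fails at once if a bystander (collet, oiler, coupling) is shoved more than 30 mm or knocked over (distance of any of collet, oiler, coupling from where it was at the start of the episode above 0.03 m or angle between any of collet, oiler, coupling's own z axis and vertical above 0.6 rad).
Of ring0, ring1, ring2, ring3 only 2 to 4 are there at a start; the rules pass over those that are not, and their reading is None.
At some moment in a run one of ring0, ring1, ring2, ring3 may be knocked a few centimetres aside while the robot is not near it.
Once in a run the grip may slacken for a moment while it holds something.
It also fails if it takes over 210 s, if anything falls off the work surface, if the arm or the gripper's body presses on something with over 40 N, if the wrist force passes 120 N, or if a joint passes its speed limit or range.

## Working session

There is one attempt and no reset: what is moved stays moved. The work goes in short steps, each a Python script; the robot and the scene stay as the last script left them, time stands still between calls to the robot, and variables do not carry over. Pictures are saved under pics/ and viewed, and the job is handed in when it is done.

```bash
ls; mkdir -p pics; python3 - <<'E'
from cell import manip, hand, optics, telemetry
import cv2, numpy as np
print(telemetry.read_time(), telemetry.read_position(), telemetry.read_orientation(), telemetry.read_grip_width(), manip.pinch_z)
for n in ["top","side","wrist"]:
    d=optics.capture(n)
    cv2.imwrite(f"pics/a_{n}.png",d["pixels"])
    print(n,{k:v for k,v in d.items() if k!="pixels"})
    if n!="wrist":
        for q in ["washer","washer_post","hood","hood_handle","hood_rail","nut","ring0","collet","oiler","coupling"]:
            try: print(q,[(np.round(r["position"],1).tolist(),round(r["p"],2)) for r in optics.find_in(q,d)])
            except Exception as e: print(q,e)
print(telemetry.read_time())
E
```

```text
pics
0.0 [ 0.23971491 -0.57681245  0.23069111] [-6.06765382e-04  9.80668310e-01  1.95676502e-01 -6.76031033e-05] 0.08568314456535805 0.0187
top {'fx': 417.50558482825886, 'fy': 417.50558482825886, 'cx': 316.0536571626794, 'cy': 201.442141721894, 'dist_coeffs': array([0.02429123, 0.        , 0.        , 0.        , 0.        ]), 'origin': array([ 0.30168685, -0.00902913,  1.51016724]), 'attitude': array([ 0.06132247, -0.70207101,  0.70766538, -0.05045366]), 'shot': 1}
washer [([312.2, 185.5], 0.75)]
washer_post [([312.6, 184.6], 0.87)]
hood [([311.9, 162.2], 0.6)]
hood_handle [([311.6, 161.1], 0.8)]
hood_rail [([311.4, 163.5], 0.88)]
nut [([391.0, 184.4], 0.57)]
ring0 [([429.9, 222.5], 0.66), ([383.3, 222.8], 0.59)]
collet [([310.6, 160.7], 0.49), ([311.7, 184.9], 0.25)]
oiler [([202.3, 182.9], 0.59)]
coupling [([439.8, 170.7], 0.51), ([315.7, 189.2], 0.39)]
side {'fx': 520.3629992936266, 'fy': 520.3629992936266, 'cx': 313.91450991039665, 'cy': 203.28200360590577, 'dist_coeffs': array([0.04424237, 0.        , 0.        , 0.        , 0.        ]), 'origin': array([ 0.61532934, -1.56986
[... 365 characters left out ...]
6, 190.8], 0.56)]
collet [([293.3, 177.9], 0.49)]
oiler [([347.7, 178.6], 0.59), ([342.5, 269.8], 0.43)]
coupling [([359.8, 294.1], 0.55)]
wrist {'fx': 354.7363636120757, 'fy': 354.7363636120757, 'cx': 322.0321830863432, 'cy': 195.30491387688406, 'dist_coeffs': array([0.00926075, 0.        , 0.        , 0.        , 0.        ]), 'hand_eye': array([[-7.64491086e-04, -9.49072862e-01, -3.15055737e-01,
         8.10083329e-02],
       [ 9.99998434e-01, -1.22842613e-03,  1.27398415e-03,
        -5.81102182e-04],
       [-1.59612649e-03, -3.15054270e-01,  9.49072315e-01,
        -1.43203217e-01],
       [ 0.00000000e+00,  0.00000000e+00,  0.00000000e+00,
         1.00000000e+00]]), 'shot': 3}
1.15
```

View pics/a_top.png

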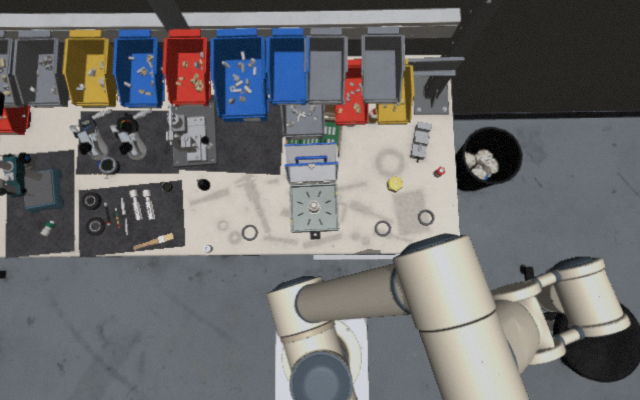

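View pics/a_side.png

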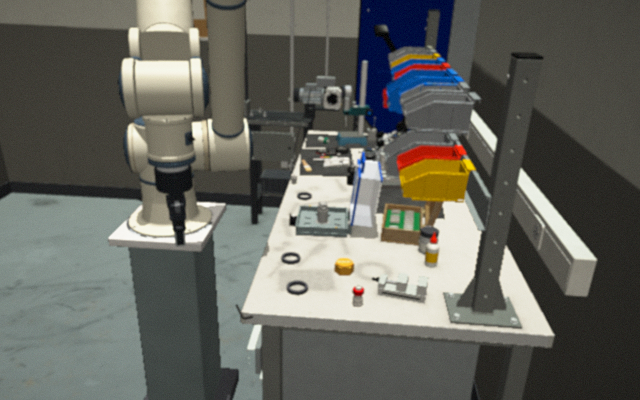

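```bash
python3 - <<'E'
import cv2
a=cv2.imread('pics/a_top.png')[130:250,170:480]; cv2.imwrite('pics/a_topc.png',cv2.resize(a,None,fx=2.55,fy=2.55,interpolation=cv2.INTER_CUBIC))
a=cv2.imread('pics/a_side.png')[120:330,230:480]; cv2.imwrite('pics/a_sidec.png',cv2.resize(a,None,fx=2.8,fy=2.8,interpolation=cv2.INTER_CUBIC))
E
```

```text
(no output)
```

View pics/a_topc.png

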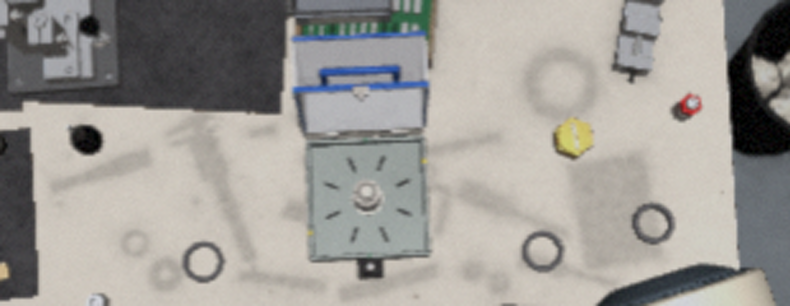

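View pics/a_sidec.png

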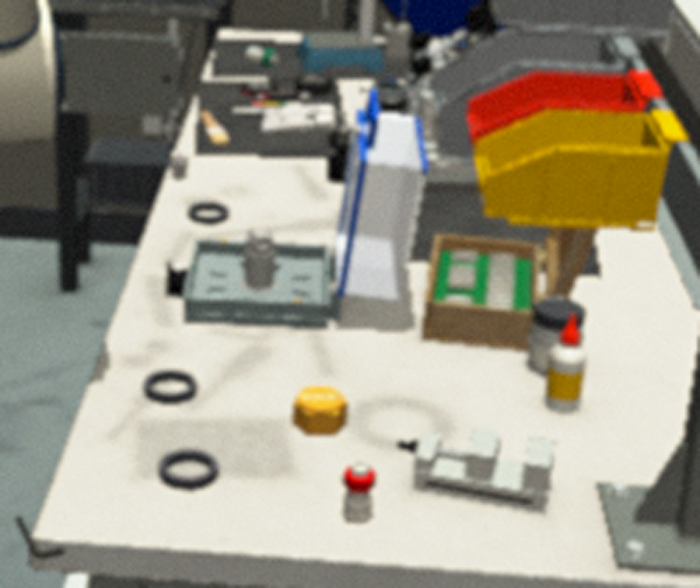

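The top view shows three loose rings at about (250,233), (383,228) and (426,217), the nut at (395,184), and the tray at (314,208) with the hood open behind it at (312,170). The bystanders are the oiler (204,184), collet (208,248) and coupling (440,171). Next I'll turn these into world positions.

```bash
cat > h.py <<'E'
from cell import manip, hand, optics, telemetry
import cv2, numpy as np, math
from scipy.spatial.transform import Rotation as R
def Rq(q): return R.from_quat([q[1],q[2],q[3],q[0]])
def campose(d, tp=None):
    """returns Rwc, o"""
    if "origin" in d: return Rq(d["attitude"]).as_matrix(), np.array(d["origin"])
    p,q=tp; H=d["hand_eye"]; Rt=Rq(q).as_matrix()
    return Rt@H[:3,:3], Rt@H[:3,3]+p
def cap(name, save=None):
    tp=(np.array(telemetry.read_position()),np.array(telemetry.read_orientation()))
    d=optics.capture(name)
    if save: cv2.imwrite("pics/%s.png"%save,d["pixels"])
    d["_pose"]=campose(d,tp); d["_pix"]=d["pixels"]
    return d
def K(d): return np.array([[d["fx"],0,d["cx"]],[0,d["fy"],d["cy"]],[0,0,1.]])
def unproj(d, px, z):
    Rwc,o=d["_pose"]
    pts=cv2.undistortPoints(np.array(px,float).reshape(-1,1,2),K(d),d["dist_coeffs"]).reshape(-1,2)
    r=np.c_[pts,np.ones(len(pts))]@Rwc.T
    return o+r*((z-o[2])/r[:,2])[:,None]
def proj(d, P):
    Rwc,o=d["_pose"]; Rcw=Rwc.T
    return cv2.projectPoints(np.array(P,float).reshape(-1,1,3),cv2.Rodrigues(Rcw)[0],-Rcw@o,K(d),d["dist_coeffs"])[0].reshape(-1,2)
def strip(d): return {k:v for k,v in d.items() if not k.startswith("_")}
def find(q,d): return [(np.round(r["position"],1),round(r["p"],2)) for r in optics.find_in(q,strip(d))]
def down(c):
    """tool pointing down, camera side (tool x) at world angle c (deg)"""
    a=math.radians(c)/2
    return np.array([0,math.cos(a),math.sin(a),0])
def state():
    print("t=%.1f"%telemetry.read_time(),"p",np.round(telemetry.read_position(),4),"w %.4f"%telemetry.read_grip_width(),"F",np.round(telemetry.read_ft_force(),1),"j6 %.2f"%telemetry.read_joint_pos()[5])
E
python3 - <<'E'
from h import *
d=cap("top")
for n,px,z in [("ringA",(249.6,232.7),.006),("ringB",(383,228.3),.006),("ringC",(426,217.5),.006),("nut",(395,184),.03),("post",(313.9,207.5),.08),("oiler",(204,184),.1),("collet",(208,248),.036),("coupling",(440,171),.05),("handle",(312,161),.23)]:
    print(n,np.round(unproj(d,[px],z)[0],3))
d=cap("side")
for n,px,z in [("ringA",(304.5,196),.006),("ringB",(290.6,258),.006),("ringC",(297.3,287.5),.006),("nut",(344.5,266),.016),("post",(323,206),.087),("oiler",(351,180),.05),("collet",(293.5,178),.018),("coupling",(358,295),.03),("handle",(364,155),.23)]:
    print(n,np.round(unproj(d,[px],z)[0],3))
for xy in [(.56,-.02)]:
    for z in (.25,.3): print(manip.ik([xy[0],xy[1],z],down(180)))
E
```

```text
ringA [0.43  0.254 0.006]
ringB [ 0.442 -0.227  0.006]
ringC [ 0.48  -0.383  0.006]
nut [ 0.599 -0.272  0.03 ]
post [0.509 0.02  0.08 ]
oiler [0.591 0.398 0.1  ]
collet [0.375 0.395 0.036]
coupling [ 0.64  -0.429  0.05 ]
handle [0.635 0.022 0.23 ]
ringA [0.433 0.256 0.006]
ringB [ 0.443 -0.224  0.006]
ringC [ 0.481 -0.381  0.006]
nut [ 0.604 -0.268  0.016]
post [ 0.521 -0.012  0.087]
oiler [0.606 0.338 0.05 ]
collet [0.371 0.411 0.018]
coupling [ 0.644 -0.434  0.03 ]
handle [0.646 0.106 0.23 ]
[-1.42261438e-01  3.84182520e-01  1.48170068e+00 -4.44089210e-16
  1.27570945e+00 -1.71305776e+00]
[-1.42261438e-01  3.40929772e-01  1.40689068e+00 -4.44089210e-16
  1.39377220e+00 -1.71305776e+00]
```

```bash
python3 - <<'E'
from h import *
manip.move_to([0.47,-0.29,0.28],down(180)); state()
d=cap("wrist","b1")
for q in ["nut","ring0","coupling"]: print(q,find(q,d),[np.round(unproj(d,[p],{"nut":.02,"ring0":.006,"coupling":.03}[q])[0],4) for p,_ in find(q,d)])
manip.move_to([0.49,0.02,0.28],down(180)); state()
d=cap("wrist","b2")
for q in ["washer_post","hood_handle","washer","hood"]: print(q,find(q,d))
print(unproj(d,[find("washer_post",d)[0][0]],.087))
E
```

```text
t=3.2 p [ 0.4699 -0.2904  0.2799] w 0.0854 F [ 0.1  0.7 -0. ] j6 -2.23
nut [(array([335.4, 253.1]), 0.93)] [array([ 0.5998, -0.2739,  0.02  ])]
ring0 [(array([395.3, 130.3]), 0.75), (array([236.3, 167.2]), 0.58)] [array([ 0.4476, -0.205 ,  0.006 ]), array([ 0.4915, -0.3941,  0.006 ])]
coupling [] []
t=4.7 p [0.4903 0.0192 0.28  ] w 0.0850 F [-0.3  0.1  0.5] j6 -1.65
washer_post [(array([329.2, 258.8]), 0.63)]
hood_handle [(array([332.2, 323.2]), 0.79)]
washer [(array([325.2, 254.8]), 0.77)]
hood [(array([329.9, 328.7]), 0.9)]
[[0.59209916 0.02657314 0.087     ]]
```

View pics/b1.png

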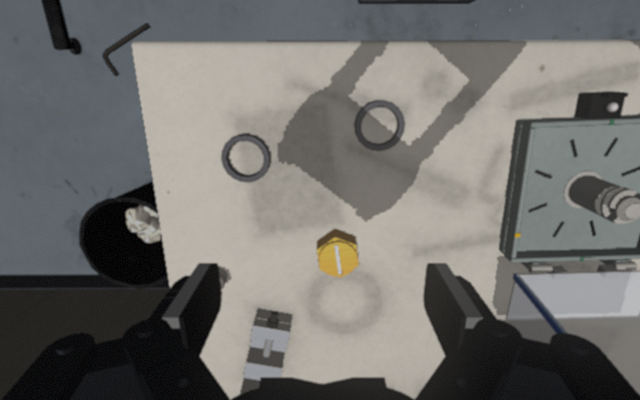

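View pics/b2.png

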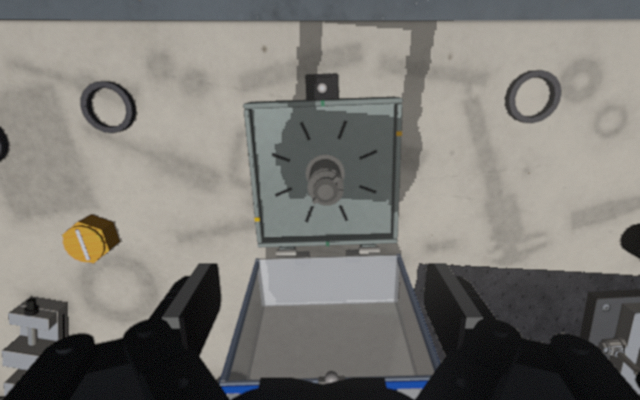

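```bash
python3 - <<'E'
from h import *
import pickle
d=cap("wrist","b3")
pickle.dump(strip(d)|{"_pose":d["_pose"]},open("b3.pkl","wb"))
for r in optics.trace("ring0",strip(d)):
    m=r["mask"].astype(np.uint8)
    c=max(cv2.findContours(m,cv2.RETR_EXTERNAL,cv2.CHAIN_APPROX_NONE)[0],key=len)
    P=unproj(d,c.reshape(-1,2),.006)[:,:2]
    e=cv2.fitEllipse((P*1e4).astype(np.float32)); print(r["p"],m.sum(),np.array(e[0])/1e4,np.array(e[1])/1e4)
for r in optics.trace("nut",strip(d)): print("nut",r["p"],r["mask"].sum(),r["position"])
for r in optics.trace("washer",strip(d)):
    print("washer",r["p"],r["mask"].sum(),r["position"])
a=d["pixels"][80:260,230:420]; cv2.imwrite('pics/b3c.png',cv2.resize(a,None,fx=4,fy=3.3333*1.0,interpolation=cv2.INTER_CUBIC) if 0 else cv2.resize(a,None,fx=3.3,fy=3.3,interpolation=cv2.INTER_CUBIC))
E
```

```text
0.78 1471 [0.43083667 0.25685007] [0.0579111 0.0637062]
0.73 47355 [0.67933643 0.02442012] [0.28408662 0.52514229]
0.71 1361 [ 0.44169272 -0.22537988] [0.05814094 0.06231189]
0.63 188 [ 0.48471206 -0.35622881] [0.00791564 0.04113789]
nut 0.57 2030 [90.8, 239.2]
washer 0.8 47066 [325.7, 255.7]
```

View pics/b3c.png

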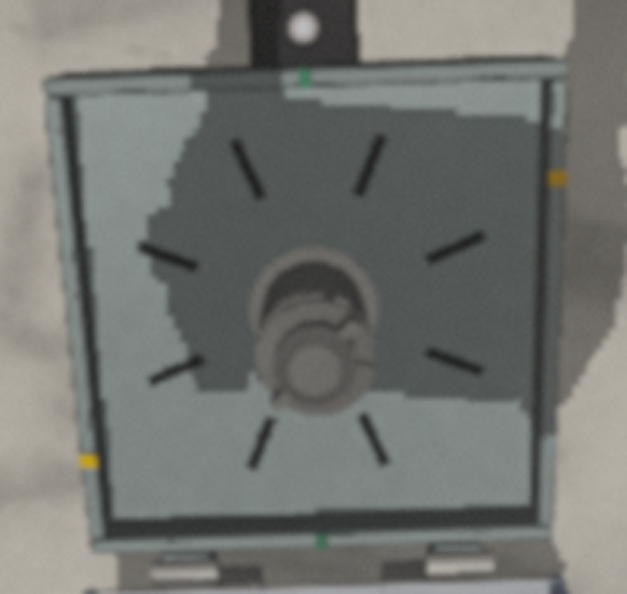

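```bash
cat > fitw.py <<'E'
from h import *
from scipy.optimize import least_squares
def fitw(d,obs):
    px=np.array([o[0] for o in obs]);P=np.array([o[1] for o in obs])
    def W(v): 
        c,s=math.cos(v[2]),math.sin(v[2]); return np.c_[v[0]+c*P[:,0]-s*P[:,1],v[1]+s*P[:,0]+c*P[:,1],P[:,2]]
    f=lambda v:(proj(d,W(v))-px).ravel()
    r=least_squares(f,[.51,.02,0]); return r.x,f(r.x).reshape(-1,2)
E
python3 - <<'E'
from fitw import *
import pickle
d=pickle.load(open("b3.pkl","rb"))
obs=[((322.1,103.3),(-.082,0,.035)),((327.3,243.9),(.082,0,.035)),((256.7,219.7),(.0473,-.082,.035)),((398.8,133.6),(-.0473,.082,.035)),((325.5,192.1),(0,0,.087))]
v,r=fitw(d,obs); print(v,math.degrees(v[2])); print(r.round(1))
v,r=fitw(d,obs[:4]); print(v,math.degrees(v[2])); print(r.round(1))
print("post tip",unproj(d,[obs[4][0]],.087))
E
```

```text
[0.51756565 0.02254845 0.03674169] 2.105143654729871
[[ 0.1  0.4]
 [ 0.1 -0.3]
 [ 0.2 -0.4]
 [-0.1 -0.1]
 [-0.2  0.1]]
[0.51760933 0.02247885 0.03672178] 2.1040027744569265
[[ 0.   0.5]
 [ 0.  -0.3]
 [ 0.2 -0.3]
 [-0.2 -0. ]]
post tip [[0.5174218  0.02276519 0.087     ]]
```

```bash
python3 - <<'E'
from h import *
import pickle
d=pickle.load(open("b3.pkl","rb"))
H=np.linalg.inv(d["hand_eye"])
for x in (.011,-.011):
  for y in (.0425,-.0425):
    for z in (0,-.013,-.019):
        p=cv2.projectPoints(np.array([[[x,y,z]]],float),cv2.Rodrigues(H[:3,:3])[0],H[:3,3],K(d),d["dist_coeffs"])[0].ravel(); print(x,y,z,p.round(0))
img=cv2.imread("pics/b3.png")[230:400]; cv2.imwrite("pics/b3f.png",img)
E
```

```text
0.011 0.0425 0 [417. 243.]
0.011 0.0425 -0.013 [425. 257.]
0.011 0.0425 -0.019 [429. 265.]
0.011 -0.0425 0 [226. 243.]
0.011 -0.0425 -0.013 [218. 257.]
0.011 -0.0425 -0.019 [213. 265.]
-0.011 0.0425 0 [413. 286.]
-0.011 0.0425 -0.013 [420. 303.]
-0.011 0.0425 -0.019 [424. 312.]
-0.011 -0.0425 0 [230. 286.]
-0.011 -0.0425 -0.013 [222. 303.]
-0.011 -0.0425 -0.019 [219. 312.]
```

View pics/b3f.png

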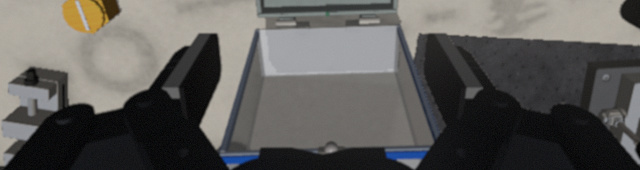

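```bash
cat >> h.py <<'E'
POST=np.array([0.5175,0.0225]); 
def grab_ring(x,y,c=180,z=-0.003,f=60):
    q=down(c)
    manip.move_to([x,y,.07],q); manip.movel([x,y,z],q,velocity=.1); state()
    hand.close(f); state()
    manip.movel([x,y,.13],q,velocity=.2); state()
def place_ring(zr,c=180,dx=0,dy=0):
    q=down(c); x,y=POST+[dx,dy]
    manip.move_to([x,y,.14],q); state()
    cap("wrist","pl%.0f"%(telemetry.read_time()*10))
    manip.movel([x,y,zr],q,velocity=.1); state()
    hand.ungrasp(); state()
    manip.movel([x,y,.16],q,velocity=.25)
E
python3 - <<'E'
from h import *
grab_ring(.4308,.2569)
cap("wrist","c1")
E
```

```text
t=7.3 p [ 0.4312  0.2569 -0.0026] w 0.0851 F [ 0.5  1.3 -0.4] j6 -1.15
t=7.7 p [ 0.4311  0.2571 -0.0018] w 0.0558 F [-3.2 -2.  23.9] j6 -1.15
t=8.6 p [0.4303 0.2567 0.1292] w 0.0557 F [-0.9 -0.3 -1.3] j6 -1.15
```

View pics/c1.png

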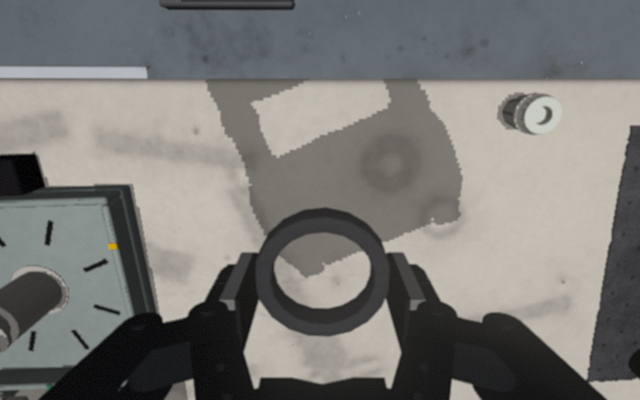

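```bash
python3 - <<'E'
from h import *
d=cap("wrist")
# ring in tool frame: fit ellipse on trace
for r in optics.trace("ring0",strip(d)):
    m=r["mask"].astype(np.uint8)
    cs=cv2.findContours(m,cv2.RETR_EXTERNAL,cv2.CHAIN_APPROX_NONE)[0]; c=max(cs,key=len).reshape(-1,2)
    e=cv2.fitEllipse(c.astype(np.float32)); print(r["p"],m.sum(),e)
H=np.linalg.inv(d["hand_eye"])
p0=telemetry.read_position()
for dx in(0,):
  for z in (.0,.003,.009,.015):
    t=np.linspace(0,2*np.pi,60); P=np.c_[.029*np.cos(t)+dx,.029*np.sin(t),0*t-z]
    p=cv2.projectPoints(P.reshape(-1,1,3),cv2.Rodrigues(H[:3,:3])[0],H[:3,3],K(d),d["dist_coeffs"])[0].reshape(-1,2)
    print(z,p.min(0),p.max(0))
E
```

```text
0.91 8137 ((322.1108703613281, 272.0910949707031), (127.32662200927734, 135.5233917236328), 87.49571990966797)
0.0 [257.56612313 205.18623395] [385.24996825 318.64992928]
0.003 [256.39062778 207.61929017] [386.38266343 322.7556416 ]
0.009 [253.90699182 212.77460518] [388.77595164 331.40300511]
0.015 [251.2291581  218.35535274] [391.35649798 340.68520155]
```

```bash
python3 - <<'E'
from h import *
place_ring(.03,dx=-.001)
cap("wrist","c2")
E
ls pics
```

```text
t=9.7 p [0.5161 0.0234 0.1397] w 0.0553 F [-0.7  0.1 -1.3] j6 -1.64
t=11.0 p [0.5168 0.0225 0.0305] w 0.0554 F [-0.5 -0.1 -0. ] j6 -1.64
t=11.4 p [0.5166 0.0225 0.0301] w 0.0853 F [-0.8  0.2  0.5] j6 -1.64
a_side.png
a_sidec.png
a_top.png
a_topc.png
a_wrist.png
b1.png
b2.png
b3.png
b3c.png
b3f.png
c1.png
c2.png
pl97.png
```

View pics/c2.png

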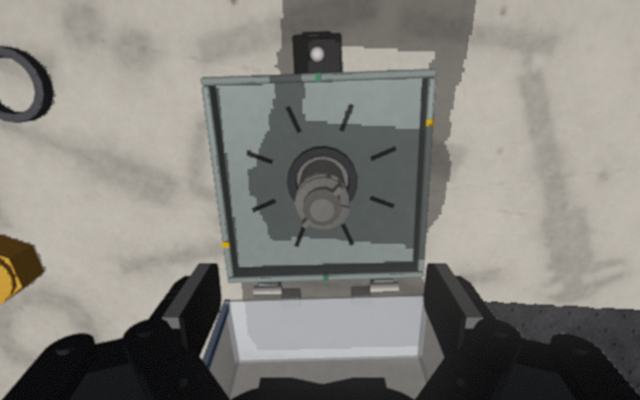

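The first ring lies on the tray floor around the post at about (322,178). Next I'll re-measure rings B and C, then take B.

```bash
cat >> h.py <<'E'
def rings(d,z=.006):
    out=[]
    for r in optics.trace("ring0",strip(d)):
        m=r["mask"].astype(np.uint8)
        c=max(cv2.findContours(m,cv2.RETR_EXTERNAL,cv2.CHAIN_APPROX_NONE)[0],key=len).reshape(-1,2)
        if len(c)<20: continue
        P=unproj(d,c,z)[:,:2]
        e=cv2.fitEllipse((P*1e4).astype(np.float32)); out.append((round(r["p"],2),np.round(np.array(e[0])/1e4,4),np.round(np.array(e[1])/1e4,4)))
    return out
E
python3 - <<'E'
from h import *
manip.move_to([.43,-.30,.2],down(180)); d=cap("wrist","c3")
R_=rings(d)
for r in R_: print(r)
B=[r for r in R_ if np.linalg.norm(r[1]-[.4417,-.2254])<.08 and .05<r[2][0]<.07]
if B:
    grab_ring(*B[0][1],z=0.0)
    d=cap("wrist","c4")
    for r in optics.trace("ring0",strip(d)):
        c=max(cv2.findContours(r["mask"].astype(np.uint8),cv2.RETR_EXTERNAL,cv2.CHAIN_APPROX_NONE)[0],key=len).reshape(-1,2); print(r["p"],c.min(0),c.max(0))
E
```

```text
(0.58, array([0.5262, 0.024 ]), array([0.036 , 0.0589]))
(0.58, array([ 0.4806, -0.3821]), array([0.0581, 0.0612]))
(0.56, array([ 0.4423, -0.2236]), array([0.0562, 0.0592]))
t=15.0 p [ 0.4426 -0.2239  0.0005] w 0.0859 F [0.1 0.3 0. ] j6 -2.16
t=15.4 p [ 0.4427 -0.2238  0.0011] w 0.0555 F [-2.5  2.4 22.7] j6 -2.16
t=16.2 p [ 0.4419 -0.2233  0.1293] w 0.0546 F [-0.4 -0.1 -0.4] j6 -2.16
0.97 [257 205] [388 331]
0.59 [ 89 197] [165 265]
0.58 [587 246] [639 314]
```

View pics/c4.png

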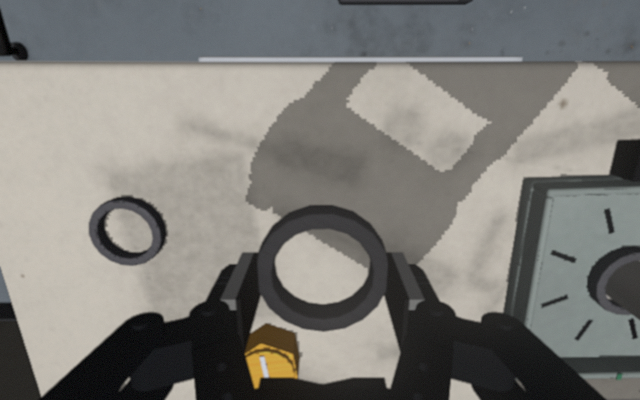

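```bash
python3 - <<'E'
from h import *
place_ring(.042)
d=cap("wrist","c5")
manip.move_to([.46,-.36,.2],down(180)); d=cap("wrist","c6")
R_=rings(d)
for r in R_: print(r)
B=[r for r in R_ if np.linalg.norm(r[1]-[.4806,-.3821])<.1 and .05<r[2][0]<.07]
if B:
    grab_ring(*B[0][1],z=0.004)
    d=cap("wrist","c7")
    for r in optics.trace("ring0",strip(d)):
        c=max(cv2.findContours(r["mask"].astype(np.uint8),cv2.RETR_EXTERNAL,cv2.CHAIN_APPROX_NONE)[0],key=len).reshape(-1,2); print(r["p"],c.min(0),c.max(0))
E
```

```text
t=17.3 p [0.5173 0.0216 0.1397] w 0.0549 F [ 0.2  0.  -0.7] j6 -1.64
t=18.5 p [0.5178 0.0224 0.0425] w 0.0546 F [-0.2 -0.5 -1.2] j6 -1.64
t=18.9 p [0.5176 0.0225 0.0421] w 0.0854 F [ 0.2 -0.3 -0.6] j6 -1.64
(0.65, array([ 0.4807, -0.3811]), array([0.0576, 0.0608]))
t=22.6 p [ 0.481  -0.3814  0.0046] w 0.0852 F [-0.1 -1.2  0. ] j6 -2.34
t=23.0 p [ 0.4811 -0.3815  0.0057] w 0.0536 F [-4.4  3.6 24.2] j6 -2.34
t=23.8 p [ 0.4803 -0.3807  0.1291] w 0.0532 F [ 0.4 -0.5 -1.7] j6 -2.34
0.67 [260 201] [384 323]
```

View pics/c5.png

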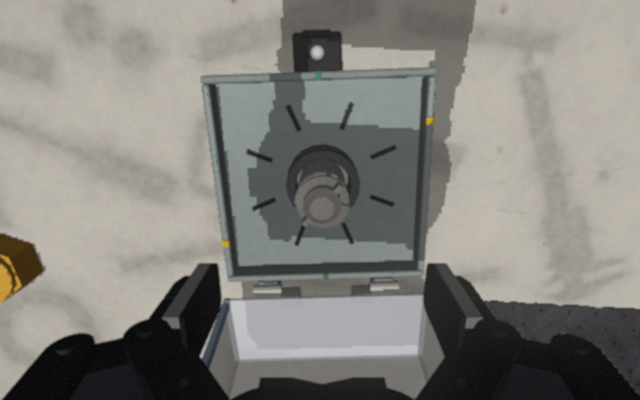

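View pics/c7.png

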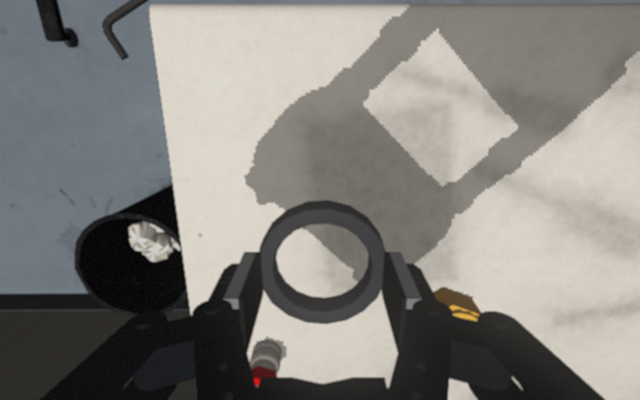

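```bash
python3 - <<'E'
from h import *
place_ring(.05)
d=cap("wrist","c8")
d2=cap("top","c9"); print(rings(d2)); d3=cap("side","c10"); print([(r[0],r[1]) for r in rings(d3)])
a=d["pixels"][60:290,190:450]; cv2.imwrite('pics/c8c.png',cv2.resize(a,None,fx=2.6,fy=2.6,interpolation=cv2.INTER_CUBIC))
a=d3["pixels"][140:310,240:440]; cv2.imwrite('pics/c10c.png',cv2.resize(a,None,fx=3.5,fy=3.5,interpolation=cv2.INTER_CUBIC))
E
```

```text
t=25.4 p [0.5179 0.0217 0.1399] w 0.0530 F [-0.4  0.  -0.8] j6 -1.64
t=26.5 p [0.5178 0.0225 0.0504] w 0.0531 F [ 0.6 -0.4 -1.1] j6 -1.64
t=26.9 p [0.5176 0.0225 0.0502] w 0.0855 F [-0.2  0.3  0.1] j6 -1.64
[(0.53, array([0.5187, 0.0198]), array([0.0432, 0.0507]))]
[(0.64, array([0.5183, 0.0601])), (0.49, array([0.5132, 0.1064]))]
```

View pics/c8c.png

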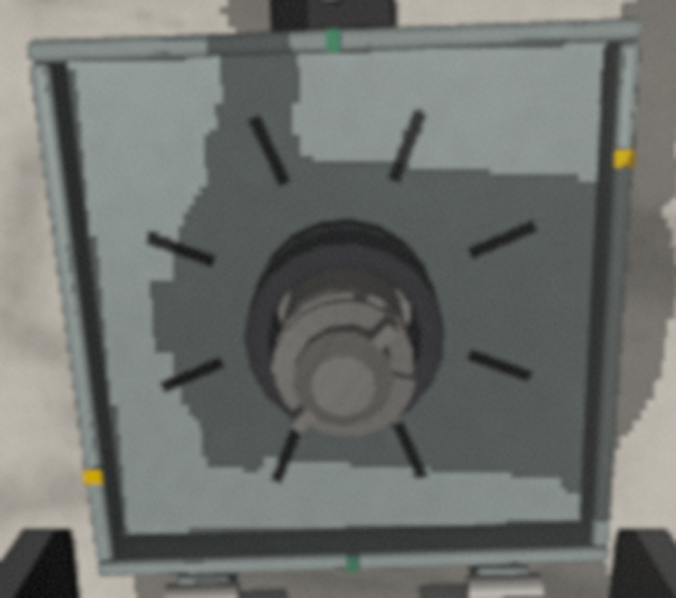

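View pics/c10c.png

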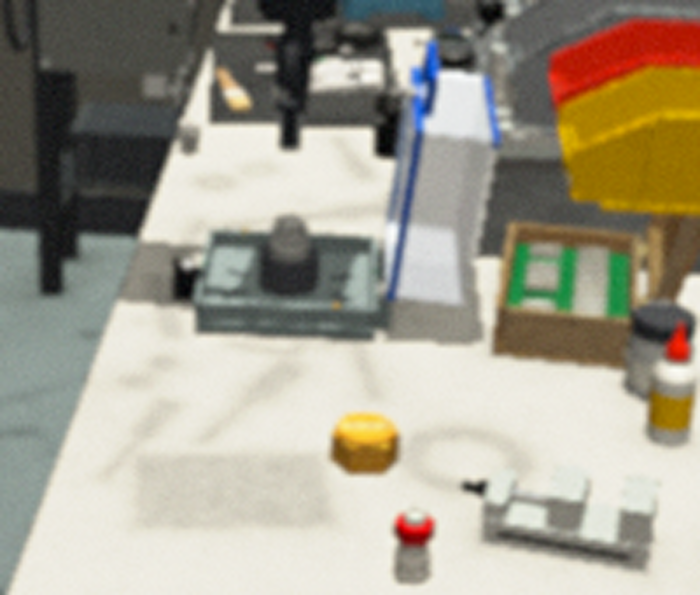

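View pics/c9.png

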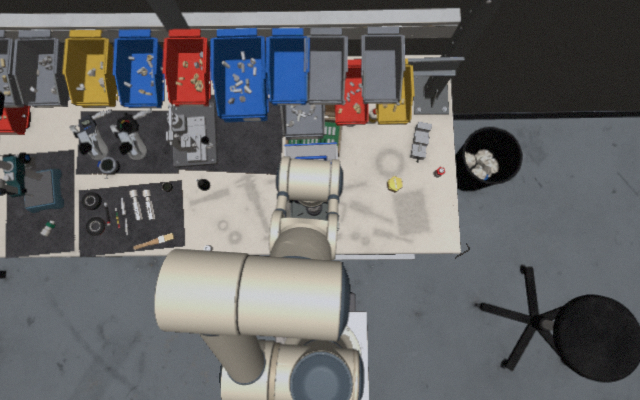

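```bash
cat >> fitw.py <<'E'
TK=[("g",(-.082,0,.035)),("g",(.082,0,.035)),("y",(.0473,-.082,.035)),("y",(-.0473,.082,.035))]
def ticks(d,v=(.5175,.0225,.0367)):
    hsv=cv2.cvtColor(d["pixels"],cv2.COLOR_BGR2HSV); c,s=math.cos(v[2]),math.sin(v[2]); obs=[]
    for k,(x,y,z) in TK:
        p=proj(d,[(v[0]+c*x-s*y,v[1]+s*x+c*y,z)])[0]; u0,v0=p.round().astype(int)
        if not(12<u0<628 and 12<v0<388): continue
        w=hsv[v0-10:v0+11,u0-10:u0+11].astype(int)
        m=(w[...,1]>90)&(((w[...,0]>65)&(w[...,0]<90)) if k=="g" else ((w[...,0]>15)&(w[...,0]<32)))
        if m.sum()<3: print("miss",k,x,y); continue
        yy,xx=np.nonzero(m); wt=w[...,1][m]
        obs.append(((u0-10+(xx*wt).sum()/wt.sum(),v0-10+(yy*wt).sum()/wt.sum()),(x,y,z)))
    return obs
E
python3 - <<'E'
from fitw import *
for c in (180,240,120):
    manip.move_to([*POST,.17],down(c)); manip.pause(.1); d=cap("wrist","d_%d"%c)
    o=ticks(d); 
    if len(o)>2:
        v,r=fitw(d,o); print(c,len(o),v.round(4),r.round(1).tolist(),telemetry.read_time())
E
```

```text
180 4 [0.5171 0.0222 0.0354] [[-0.1, 0.4], [0.3, -0.3], [-0.1, -0.3], [0.0, 0.1]] 28.1583
240 4 [0.5172 0.0225 0.0357] [[-0.1, -0.0], [0.0, 0.1], [0.0, -0.1], [0.1, 0.1]] 29.325
120 4 [0.517  0.0222 0.0348] [[0.3, 0.2], [-0.1, -0.2], [-0.2, -0.3], [-0.1, 0.1]] 31.3667
```

View pics/d_240.png

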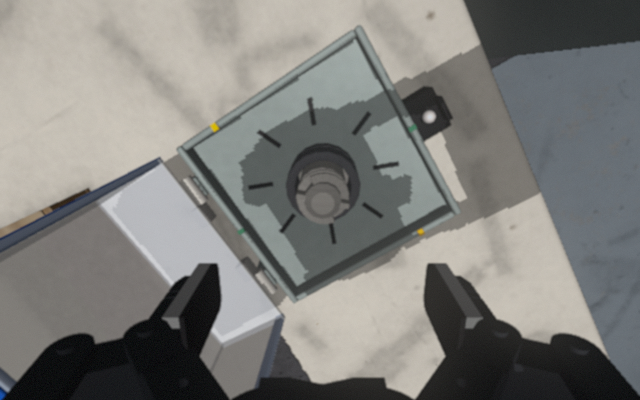

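The four tick fits agree to 0.3 mm: post at (0.5171, 0.0223) and yaw 2.0°. Next is the nut.

```bash
sed -i 's/^POST=.*/POST=np.array([0.5171,0.0223]); YAW=2.02/' h.py; cat >> h.py <<'E'
def nutline(d,z,save=None):
    """white line on nut top at height z -> centre, angle deg"""
    t=[r for r in optics.trace("nut",strip(d))]
    if not t: return None
    m=t[0]["mask"].astype(np.uint8)
    if m.sum()<200: return None
    hull=cv2.convexHull(max(cv2.findContours(m,cv2.RETR_EXTERNAL,cv2.CHAIN_APPROX_NONE)[0],key=len))
    mm=cv2.fillConvexPoly(np.zeros_like(m),hull,1); mm=cv2.erode(mm,np.ones((5,5)))
    hsv=cv2.cvtColor(d["pixels"],cv2.COLOR_BGR2HSV)
    w=((hsv[...,1]<110)&(hsv[...,2]>130)&(mm>0)).astype(np.uint8)
    n,l,s,_=cv2.connectedComponentsWithStats(w)
    if n<2: return None
    k=1+np.argmax(s[1:,4]); yy,xx=np.nonzero(l==k)
    P=unproj(d,np.c_[xx,yy],z)[:,:2]; c=P.mean(0); u=np.linalg.svd(P-c)[2][0]
    ang=math.degrees(math.atan2(u[1],u[0]))%180
    L=np.ptp((P-c)@u)
    return c,ang,L,round(t[0]["p"],2),len(xx)
E
python3 - <<'E'
from h import *
manip.move_to([.585,-.27,.15],down(131)); manip.pause(.1); d=cap("wrist","e1"); print(nutline(d,.032)); state()
E
```

```text
(array([ 0.61970718, -0.26950057]), 132.6558023153728, np.float64(0.0008525442343370101), 0.88, 2)
t=32.7 p [ 0.5852 -0.2688  0.1502] w 0.0859 F [-0.7  1.  -0. ] j6 -1.24
```

View pics/e1.png

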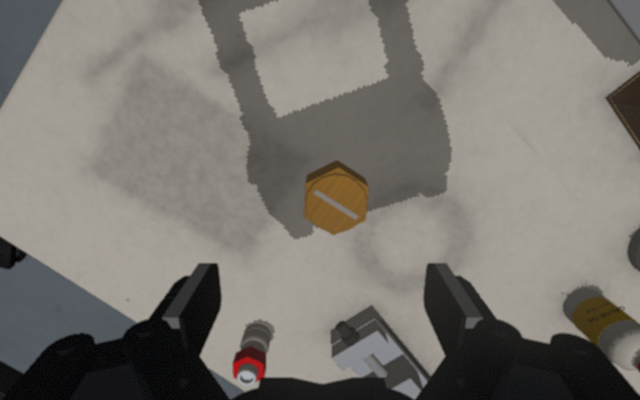

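```bash
python3 - <<'E'
import cv2
h=cv2.cvtColor(cv2.imread("pics/e1.png"),cv2.COLOR_BGR2HSV)
for v in range(198,212,2): print([tuple(int(t) for t in h[v,u,1:]) for u in range(322,350,3)])
E
sed -i 's/(hsv\[...,1\]<110)&(hsv\[...,2\]>130)/(hsv[...,1]<110)\&(hsv[...,2]>110)/' h.py
python3 - <<'E'
from h import *
d=cap("wrist"); r=nutline(d,.032); print(r, proj(d,[[*r[0],.032]]))
t=optics.trace("nut",strip(d))[0]["mask"].astype(np.uint8); c=max(cv2.findContours(t,0,1)[0],key=len); print(c.reshape(-1,2).min(0),c.reshape(-1,2).max(0))
E
```

```text
[(45, 126), (20, 128), (28, 128), (103, 126), (167, 130), (170, 126), (167, 125), (165, 128), (171, 128), (167, 127)]
[(137, 123), (49, 126), (22, 127), (30, 127), (95, 123), (167, 124), (168, 126), (173, 128), (167, 127), (165, 128)]
[(166, 126), (146, 129), (57, 125), (22, 128), (24, 126), (90, 122), (161, 128), (168, 126), (165, 127), (169, 125)]
[(167, 128), (170, 126), (149, 125), (62, 128), (20, 127), (26, 127), (87, 129), (164, 123), (168, 126), (164, 126)]
[(170, 126), (169, 124), (163, 128), (150, 126), (64, 127), (24, 129), (27, 131), (71, 122), (155, 125), (167, 125)]
[(166, 126), (167, 125), (162, 126), (169, 122), (162, 124), (71, 129), (25, 130), (20, 125), (66, 124), (159, 125)]
[(168, 123), (169, 128), (167, 124), (166, 123), (168, 126), (158, 126), (70, 128), (22, 129), (24, 129), (70, 127)]
(array([ 0.60194501, -0.27137272]), 7.64443103235786, np.float64(0.04073857677421173), 0.84, 310) [[335.93636925 204.01591927]]
[305 161] [369 233]
```

```bash
python3 - <<'E'
from h import *
x,y=.6019,-.2714; q=down(127.6)
manip.move_to([x,y,.08],q); manip.movel([x,y,.006],q,velocity=.1); state()
hand.close(100); state()
manip.movel([x,y,.15],q,velocity=.2); state()
d=cap("wrist","e2"); print(nutline(d,telemetry.read_position()[2]-.006+.032))
E
```

```text
t=34.1 p [ 0.6023 -0.2716  0.0067] w 0.0853 F [ 0.8 -0.6  0.3] j6 -1.17
t=34.6 p [ 0.6023 -0.2716  0.007 ] w 0.0479 F [-2.5  1.4 11.3] j6 -1.17
t=35.5 p [ 0.6013 -0.2711  0.1488] w 0.0479 F [ 0.1 -0.1 -1.8] j6 -1.17
(array([ 0.60069258, -0.2706263 ]), 7.669902629041456, np.float64(0.040559389096491094), 0.79, 1057)
```

View pics/e2.png

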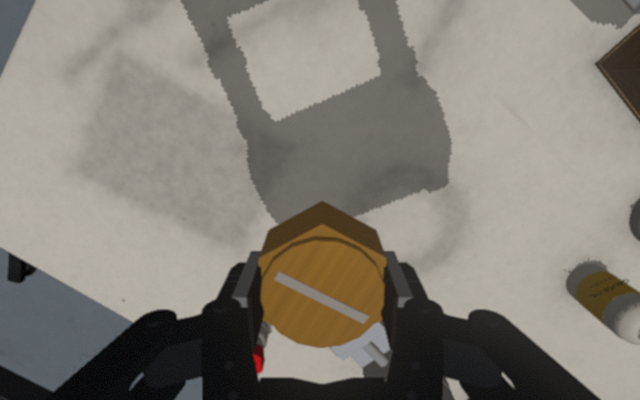

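```bash
python3 - <<'E'
from h import *
q=down(180+YAW); x,y=POST
manip.move_to([x,y,.135],q); manip.pause(.2); state()
d=cap("wrist","e3"); p=telemetry.read_position(); r=nutline(d,p[2]-.006+.032); print(r, r[0]-POST, r[0]-p[:2], "line rel washer", r[1]-YAW)
manip.movel([x,y,.092],q,velocity=.08); manip.pause(.2); state()
E
```

```text
t=36.9 p [0.5176 0.0214 0.1349] w 0.0477 F [-0.3  0.1 -1.1] j6 -1.68
(array([0.51695571, 0.02151277]), 61.97808581280761, np.float64(0.04040529111542001), 0.6, 1052) [-0.00014429 -0.00078723] [-5.60835547e-04 -6.75258040e-05] line rel washer 59.95808581280761
t=37.9 p [0.5174 0.0223 0.0925] w 0.0481 F [ 0.  -0.1 -1.7] j6 -1.68
```

View pics/e3.png

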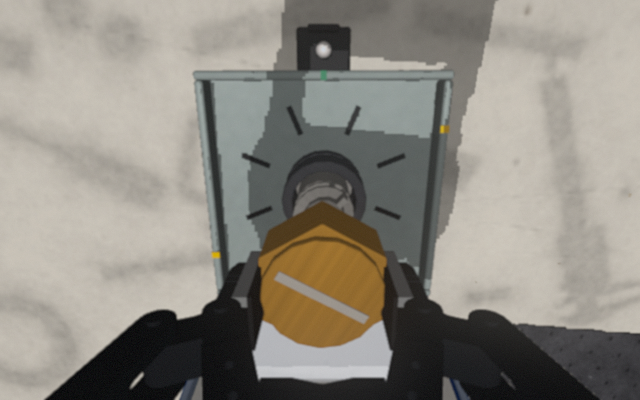

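```bash
python3 - <<'E'
from h import *
q=down(180+YAW); x,y=POST
z=.092
while z>.079:
    z-=.0015
    manip.movel([x,y,z],q,velocity=.03); manip.pause(.05)
    F=telemetry.read_ft_force(); print(round(z,4),np.round(F,1),round(telemetry.read_position()[2],4))
    if abs(F[2]+1.5)>8 : break
manip.pause(.2); state()
d=cap("wrist","e4"); p=telemetry.read_position(); r=nutline(d,p[2]-.006+.032); print(r[0]-POST, r[1]-YAW, r[2])
E
```

```text
0.0905 [ 1.1  0.5 -1. ] 0.0905
0.089 [ 0.4 -0.2 -0.6] 0.0889
0.0875 [-0.1  0.3 -1. ] 0.0874
0.086 [-0.2  0.4 -1.7] 0.0859
0.0845 [-4.8 -0.3 13.1] 0.0851
t=39.6 p [0.5173 0.0223 0.0851] w 0.0477 F [-3.3  0.6 14.4] j6 -1.68
[-5.09833071e-04 -1.43204644e-05] 60.036677232764426 0.04040838414617192
```

View pics/e4.png

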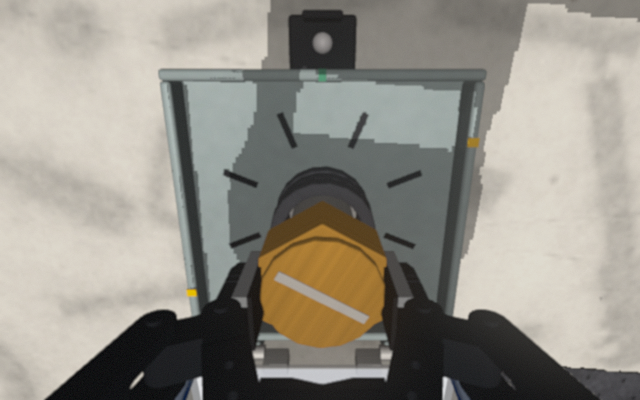

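```bash
python3 - <<'E'
from h import *
x,y=POST
q=down(180+YAW)
manip.movel([x,y,.088],q,velocity=.03); state()
for a in (75,90,108):
    manip.move_to([x,y,.088],down(120+a+YAW)); manip.pause(.05); state(); print(np.round(telemetry.read_torque(),2))
z=.088; q=down(228+YAW)
while z>.0765:
    z-=.0015
    manip.movel([x,y,z],q,velocity=.03); manip.pause(.05)
    F=telemetry.read_ft_force(); print(round(z,4),np.round(F,1),round(telemetry.read_position()[2],4))
    if abs(F[2]+1.5)>10 : break
state(); d=cap("wrist","e5"); p=telemetry.read_position(); r=nutline(d,p[2]-.006+.032); print(r[0]-POST, r[1]-YAW, r[2])
E
```

```text
t=40.0 p [0.5172 0.0223 0.0881] w 0.0478 F [-0.8  0.3 -2.4] j6 -1.68
t=40.4 p [0.5171 0.0223 0.0879] w 0.0474 F [ 0.4 -0.3 -2.1] j6 -1.94
[ 0.01  0.01 -0.03]
t=40.8 p [0.5171 0.0223 0.088 ] w 0.0480 F [-0.2 -0.8 -1. ] j6 -2.20
[0.03 0.   0.09]
t=41.3 p [0.5171 0.0223 0.088 ] w 0.0479 F [ 0.3 -0.8 -0.4] j6 -2.51
[-0.03  0.01  0.01]
0.0865 [ 0.  -1.1 -0.8] 0.0864
0.085 [ 0.6  0.5 -1.2] 0.085
0.0835 [-0.4  0.5 -0.6] 0.0835
0.082 [ 0.6  0.1 -1.1] 0.082
0.0805 [ 0.4 -0.7 -0.8] 0.0805
0.079 [-0.5 -0.3 -1.4] 0.079
0.0775 [-2.3 -0.4 13.5] 0.0781
t=43.4 p [0.5173 0.0223 0.0781] w 0.0479 F [-2.3 -0.4 13.5] j6 -2.52
[-7.99508436e-05 -2.76755975e-04] 107.98062472651594 0.040358467340650635
```

View pics/e5.png

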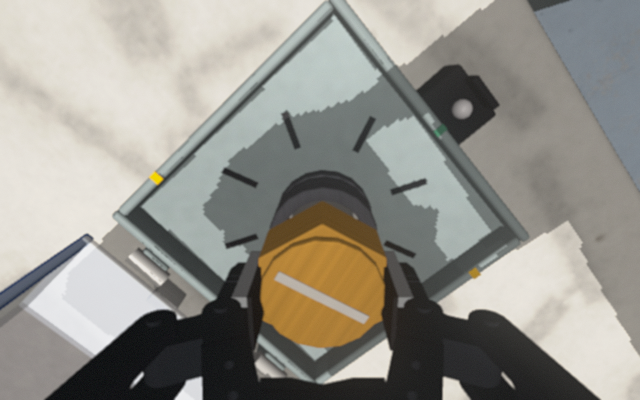

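```bash
python3 - <<'E'
from h import *
x,y=POST
manip.movel([x,y,.0785],velocity=.03)
for a in (113,117,119.5):
    manip.move_to([x,y,.0785+(a-108)*19e-3/360],down(120+a+YAW)); manip.pause(.05); state(); print(a,np.round(telemetry.read_torque(),2))
manip.pause(.2); d=cap("wrist","e6"); p=telemetry.read_position(); r=nutline(d,p[2]-.0065+.032); print(r[0]-POST, r[1]-YAW, r[2])
E
```

```text
t=44.0 p [0.5172 0.0223 0.0788] w 0.0478 F [-0.1 -0.4  3. ] j6 -2.60
113 [-0.11  0.01  0.03]
t=44.3 p [0.5172 0.0223 0.079 ] w 0.0480 F [-0.2 -0.6  2.4] j6 -2.67
117 [ 0.01 -0.07  0.01]
t=44.6 p [0.5173 0.0224 0.0791] w 0.0479 F [2.3 1.8 0.5] j6 -2.71
119.5 [ 0.32 -0.36 -0.12]
[ 1.59269008e-04 -2.77159300e-05] 119.44421667706385 0.04053154705457711
```

```bash
python3 - <<'E'
from h import *
x,y=POST
a=119.5
while a>0.1:
    a=max(a-12,0)
    manip.move_to([x,y,.0788-(119.5-a)*19e-3/360],down(120+a+YAW)); manip.pause(.03)
    F=telemetry.read_ft_force();T=telemetry.read_torque(); print(a,round(telemetry.read_position()[2],4),np.round(F,1),np.round(T,2),round(telemetry.read_grip_width(),4))
    if np.linalg.norm(F)>35 or abs(T[2])>3: break
manip.pause(.2); state(); d=cap("wrist","e7"); p=telemetry.read_position(); r=nutline(d,p[2]-.0065+.032); print(r[0]-POST, r[1]-YAW, r[2])
E
```

```text
107.5 0.0783 [0.9 1.  5.3] [ 0.25 -0.11 -0.03] 0.0478
95.5 0.0777 [0.7 0.9 6.9] [ 0.13 -0.13 -0.1 ] 0.0479
83.5 0.077 [0.  0.1 5.2] [ 0.05 -0.09 -0.07] 0.0479
71.5 0.0764 [-0.3 -0.4  5.3] [ 0.02 -0.08 -0.02] 0.0481
59.5 0.0758 [ 0.5 -0.3  5.8] [ 0.   -0.09 -0.05] 0.0475
47.5 0.0751 [ 0.6 -0.2  6.4] [-0.05 -0.08 -0.01] 0.048
35.5 0.0745 [ 0.4 -0.4  5.3] [-0.15 -0.09 -0.09] 0.048
23.5 0.0739 [-0.1 -0.7  6.1] [-0.2  -0.06 -0.04] 0.0478
11.5 0.0732 [ 0.1 -2.2  5.8] [-0.26 -0.07 -0.13] 0.0479
0 0.0727 [-0.1 -2.3  5.5] [-0.27  0.01  0.01] 0.0476
t=48.7 p [0.517  0.022  0.0727] w 0.0477 F [ 0.5 -1.4  6.7] j6 -0.63
[-0.00066298  0.00011974] -0.14935615264815105 0.040629314769827306
```

View pics/e7.png

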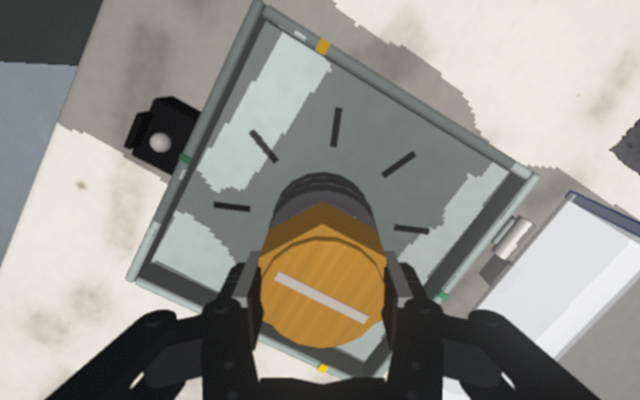

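```bash
python3 - <<'E'
from h import *
x,y=POST
for a in (-2,-4):
    manip.move_to([x,y,.0727],down(120+a+YAW)); manip.pause(.1); T=telemetry.read_torque(); state(); print(a,np.round(T,2))
    if abs(T[2])>1: break
hand.ungrasp(); state()
manip.movel([x,y,.19],velocity=.2)
manip.move_to([x-.01,y,.24],down(180)); manip.pause(.1)
d=cap("wrist","f1"); r=nutline(d,.098); print(r[0]-POST, r[1]-YAW, r[2]); state()
for q in ("hood_handle","hood_rail"): print(q,find(q,d))
s=cap("side","f2"); 
for q in ("hood_handle","hood_rail"): print(q,find(q,s))
a=s["pixels"][140:260,260:420]; cv2.imwrite('pics/f2c.png',cv2.resize(a,None,fx=4.5,fy=4.5,interpolation=cv2.INTER_CUBIC))
E
```

```text
t=49.2 p [0.517  0.0221 0.0727] w 0.0479 F [-1.  -4.1  3.4] j6 -0.60
-2 [-0.75  0.11  0.36]
t=49.5 p [0.517  0.0221 0.0727] w 0.0477 F [-1.2 -5.9  5. ] j6 -0.56
-4 [-0.95  0.15  0.78]
t=50.0 p [0.5171 0.0224 0.0727] w 0.0852 F [-0.4  0.2 -0.4] j6 -0.56
[-6.86796016e-04 -4.16627470e-06] 0.7969317755845529 0.040809862187802096
t=52.0 p [0.507  0.0223 0.2397] w 0.0851 F [-0.5 -0.9  0.1] j6 -1.64
hood_handle [(array([327.3, 329. ]), 0.85), (array([324.4, 250.4]), 0.16)]
hood_rail [(array([327.7, 326. ]), 0.71)]
hood_handle [(array([363.2, 195.6]), 0.98)]
hood_rail [(array([363.5, 192.9]), 0.7)]
```

View pics/f1.png

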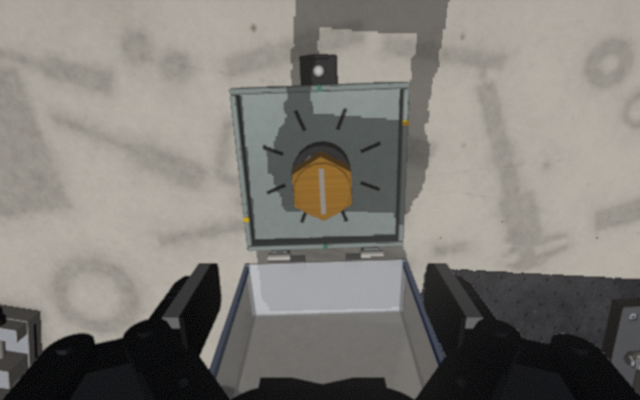

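View pics/f2c.png

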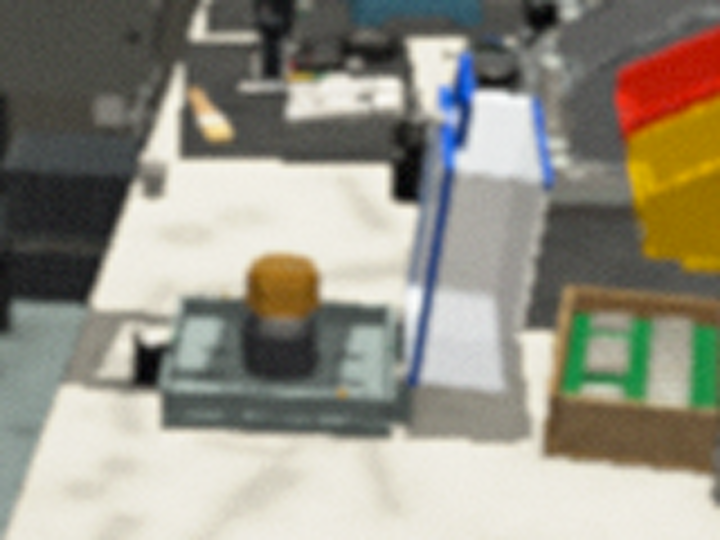

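```bash
cat >> h.py <<'E'
def hoodpt(f,y,u,th):
    c,s=math.cos(th),math.sin(th); X=.092+f*c-u*s if False else None
    # forward (toward robot) is -x of washer
    F=f*c-u*s; U=f*s+u*c
    wx=.092-F; wy=y; a=math.radians(YAW)
    return [POST[0]+wx*math.cos(a)-wy*math.sin(a),POST[1]+wx*math.sin(a)+wy*math.cos(a),.037+U]
E
python3 - <<'E'
from h import *
s=cap("side"); t=cap("top","f3")
pts=[(0,-.085,0),(.177,-.085,0),(.212,-.045,.012),(.212,.045,.012),(.172,-.085,.076),(.172,.085,.076)]
pts2=pts
for th in (1.5,1.6,1.7,1.8):
    print(th,"side",proj(s,[hoodpt(*p,th) for p in pts]).round(0).tolist()); print("   top",proj(t,[hoodpt(*p,th) for p in pts]).round(0).tolist())
a=cv2.resize(s["pixels"][130:260,320:420],None,fx=6,fy=4.6*1.0)[:0] if 0 else cv2.resize(s["pixels"][140:250,330:410],None,fx=5,fy=5,interpolation=cv2.INTER_CUBIC); cv2.imwrite("pics/f4.png",a)
E
```

```text
1.5 side [[350.0, 228.0], [348.0, 176.0], [352.0, 161.0], [352.0, 152.0], [373.0, 177.0], [371.0, 159.0]]
   top [[336.0, 181.0], [338.0, 173.0], [325.0, 168.0], [296.0, 169.0], [337.0, 150.0], [284.0, 152.0]]
1.6 side [[350.0, 228.0], [354.0, 176.0], [359.0, 161.0], [358.0, 153.0], [379.0, 179.0], [376.0, 161.0]]
   top [[336.0, 181.0], [338.0, 168.0], [325.0, 161.0], [296.0, 163.0], [336.0, 145.0], [284.0, 148.0]]
1.7 side [[350.0, 228.0], [360.0, 177.0], [365.0, 163.0], [364.0, 154.0], [384.0, 182.0], [380.0, 164.0]]
   top [[336.0, 181.0], [337.0, 162.0], [325.0, 155.0], [296.0, 156.0], [336.0, 141.0], [284.0, 143.0]]
1.8 side [[350.0, 228.0], [365.0, 178.0], [372.0, 164.0], [371.0, 155.0], [389.0, 186.0], [385.0, 167.0]]
   top [[336.0, 181.0], [337.0, 157.0], [324.0, 149.0], [296.0, 150.0], [336.0, 137.0], [284.0, 140.0]]
```

View pics/f4.png

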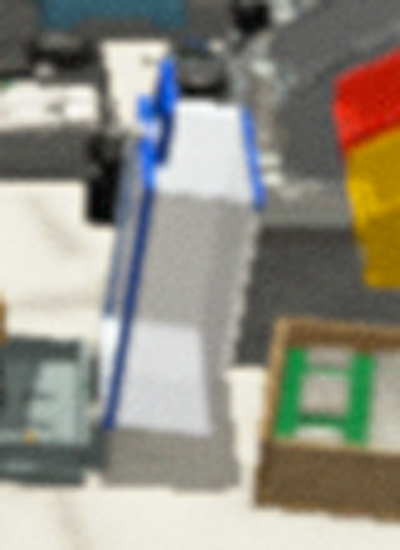

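```bash
python3 - <<'E'
from h import *
hand.close(30)
manip.move_to([.62,.025,.34],down(180)); manip.pause(.1); state()
d=cap("wrist","g1")
for q in ("hood_handle","hood_rail"): print(q,find(q,d))
for th in (1.55,1.6,1.65,1.7): print(th,proj(d,[hoodpt(.212,y,.012,th) for y in(-.045,0,.045)]+[hoodpt(.172,y,.076,th) for y in(-.085,.085)]+[hoodpt(.177,y,0,th) for y in(-.085,.085)]).round(0).tolist())
E
```

```text
t=53.8 p [0.6187 0.025  0.3388] w 0.0001 F [-0.3 -0.5  0.4] j6 -1.63
hood_handle [(array([325.5, 207.5]), 0.56)]
hood_rail [(array([320.4, 162.7]), 0.69), (array([323.4, 208.8]), 0.56)]
1.55 [[258.0, 200.0], [323.0, 198.0], [388.0, 196.0], [226.0, 258.0], [426.0, 252.0], [213.0, 173.0], [432.0, 166.0]]
1.6 [[260.0, 214.0], [323.0, 212.0], [388.0, 210.0], [229.0, 265.0], [424.0, 259.0], [215.0, 184.0], [431.0, 177.0]]
1.65 [[261.0, 227.0], [324.0, 225.0], [387.0, 223.0], [231.0, 271.0], [422.0, 265.0], [217.0, 195.0], [431.0, 187.0]]
1.7 [[263.0, 239.0], [324.0, 237.0], [386.0, 235.0], [233.0, 276.0], [420.0, 271.0], [218.0, 205.0], [430.0, 198.0]]
```

View pics/g1.png

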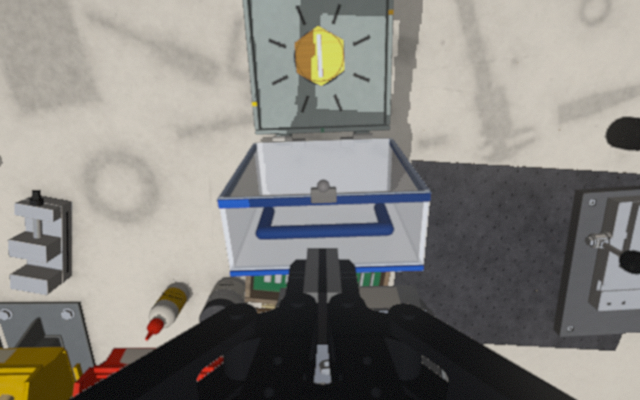

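```bash
python3 - <<'E'
from h import *
q=down(180+YAW)
def hk(th,off=.016,tip=.014):
    b=np.array(hoodpt(.212,0,.012,th)); a=math.radians(YAW)
    return b+[off*math.cos(a),off*math.sin(a),-tip]
print(hoodpt(.212,0,.012,1.67))
p=hk(1.67,off=.031); 
manip.movel([p[0],p[1],.34],q,velocity=.15); manip.movel(p,q,velocity=.1); state()
d=cap("wrist","g2")
E
```

```text
[np.float64(0.6419600616597115), np.float64(0.026703847498671978), 0.24676917772057347]
t=55.7 p [0.6733 0.0277 0.2335] w -0.0001 F [-0.8 -1.3  0.3] j6 -1.65
```

View pics/g2.png

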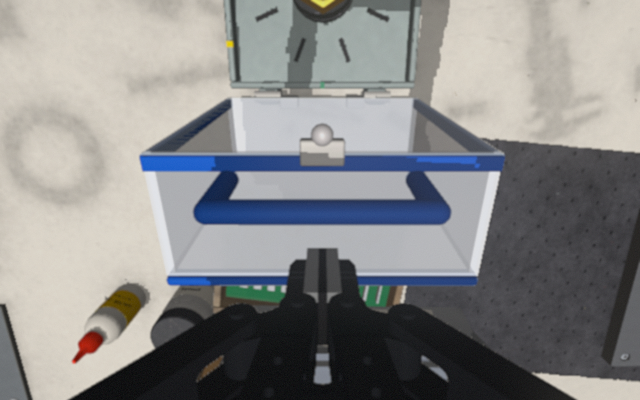

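```bash
python3 - <<'E'
from h import *
q=down(180+YAW)
def hk(th,off=.016,tip=.014):
    b=np.array(hoodpt(.212,0,.012,th)); a=math.radians(YAW)
    return b+[off*math.cos(a),off*math.sin(a),-tip]
for th in (1.6,1.5,1.4,1.3,1.2,1.1,1.0,.9,.85):
    manip.movel(hk(th),q,velocity=.1); F=telemetry.read_ft_force(); print(th,np.round(telemetry.read_position(),3),np.round(F,1))
    if np.linalg.norm(F)>25: break
d=cap("wrist","g3"); s=cap("side","g4"); state()
E
```

```text
1.6 [0.643 0.027 0.235] [0.7 0.2 0.3]
1.5 [0.622 0.026 0.235] [-0.4  0.7  0.5]
1.4 [0.601 0.025 0.234] [-0.6 -0.   0.2]
1.3 [0.58  0.025 0.231] [ 0.2  0.7 -0.9]
1.2 [0.56  0.024 0.225] [0.3 0.4 0.1]
1.1 [0.54  0.023 0.218] [0.8 0.2 0.1]
1.0 [0.521 0.022 0.208] [ 0.7 -0.1  0.2]
0.9 [0.503 0.022 0.197] [-0.8  0.6  0.5]
0.85 [0.494 0.021 0.19 ] [ 1.4 -0.1  0. ]
t=59.1 p [0.4947 0.0215 0.1905] w 0.0001 F [ 0.2 -0.1 -0.3] j6 -1.68
```

View pics/g4.png

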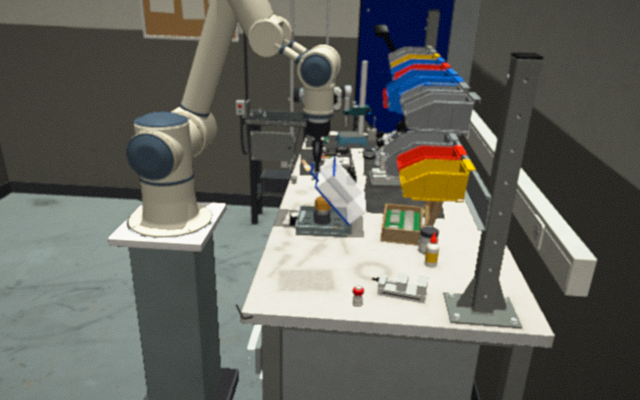

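View pics/g3.png

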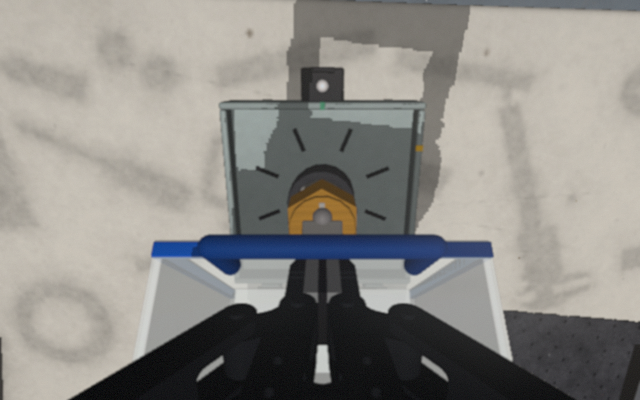

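```bash
python3 - <<'E'
from h import *
q=down(180+YAW)
p=telemetry.read_position(); manip.movel([p[0]+.004,p[1],.28],q,velocity=.15)
def rl(th,dz=0): b=np.array(hoodpt(.172,0,.076,th)); return b+[0,0,dz]
a=rl(.85); manip.movel([a[0],a[1],.28],q,velocity=.15); manip.movel(rl(.85,.012),q,velocity=.1); state()
for th in (.8,.7,.6,.5,.4,.3,.2,.13):
    manip.movel(rl(th),q,velocity=.08); F=telemetry.read_ft_force(); print(th,np.round(telemetry.read_position(),3),np.round(F,1))
    if np.linalg.norm(F)>30: break
d=cap("wrist","g5"); s=cap("side","g6"); state()
a=s["pixels"][140:260,260:420]; cv2.imwrite('pics/g6c.png',cv2.resize(a,None,fx=4.5,fy=4.5,interpolation=cv2.INTER_CUBIC))
E
```

```text
t=61.0 p [0.5527 0.0235 0.2289] w 0.0001 F [0.3 0.5 0.1] j6 -1.67
0.8 [0.543 0.023 0.216] [-19.5  -0.7  45.8]
t=61.5 p [0.5433 0.0231 0.2163] w -0.0001 F [-19.5  -0.7  46.1] j6 -1.67
```

View pics/g6c.png

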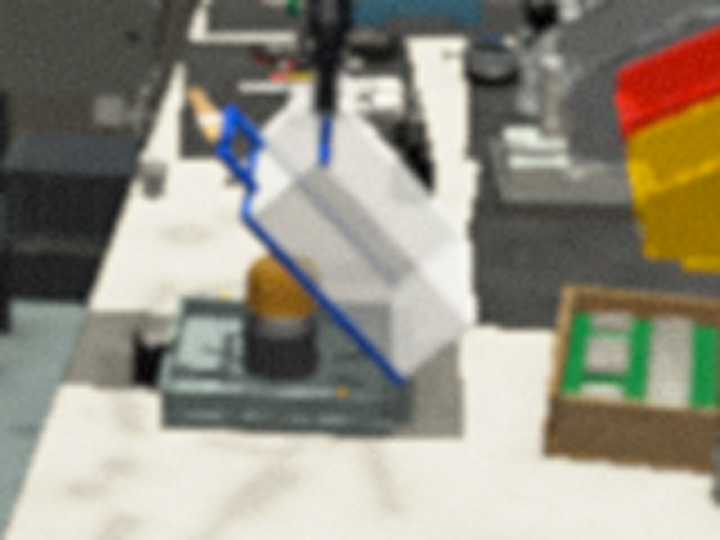

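View pics/g5.png

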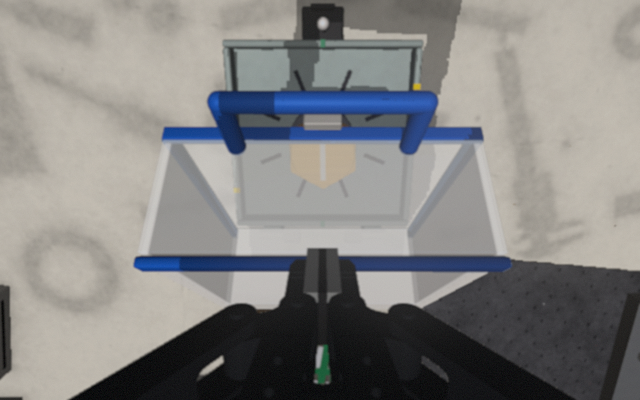

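```bash
python3 - <<'E'
from h import *
q=down(180+YAW)
p=telemetry.read_position(); manip.movel([p[0],p[1],.27],q,velocity=.15); state()
manip.movel([.50,.0223,.27],q,velocity=.15)
d=cap("wrist","g7"); s=cap("side","g8")
a=s["pixels"][140:260,260:420]; cv2.imwrite('pics/g8c.png',cv2.resize(a,None,fx=4.5,fy=4.5,interpolation=cv2.INTER_CUBIC))
print([(q,find(q,d),find(q,s)) for q in ("hood_handle","hood_rail")])
for th in (.75,.8,.85,.9,.95,1.):
    P=[hoodpt(.177,-.085,0,th),hoodpt(.172,-.085,.076,th),hoodpt(.172,.085,.076,th),hoodpt(.212,0,.012,th)]
    print(th,((proj(s,P)-[260,140])*4.5).round(0).tolist(), proj(d,P).round(0).tolist())
E
```

```text
t=62.0 p [0.5431 0.0231 0.2696] w 0.0001 F [-0.5  0.3  0.6] j6 -1.67
[('hood_handle', [(array([320.8, 228.4]), 0.66), (array([632.3, 244.8]), 0.24)], [(array([339.9, 191.4]), 0.59)]), ('hood_rail', [(array([319.6, 230.6]), 0.79)], [(array([339.9, 192.2]), 0.72), (array([318.6, 214.4]), 0.54)])]
0.75 [[226.0, 231.0], [308.0, 164.0], [314.0, 85.0], [210.0, 144.0]] [[205.0, 165.0], [189.0, 268.0], [453.0, 268.0], [321.0, 150.0]]
0.8 [[235.0, 223.0], [321.0, 160.0], [326.0, 81.0], [221.0, 135.0]] [[204.0, 175.0], [189.0, 282.0], [453.0, 282.0], [321.0, 165.0]]
0.85 [[244.0, 215.0], [334.0, 156.0], [338.0, 78.0], [232.0, 127.0]] [[202.0, 186.0], [189.0, 297.0], [453.0, 297.0], [321.0, 180.0]]
0.9 [[254.0, 208.0], [347.0, 153.0], [350.0, 75.0], [244.0, 119.0]] [[200.0, 198.0], [189.0, 312.0], [453.0, 312.0], [321.0, 197.0]]
0.95 [[265.0, 201.0], [361.0, 151.0], [362.0, 72.0], [256.0, 112.0]] [[199.0, 210.0], [189.0, 326.0], [452.0, 326.0], [321.0, 214.0]]
1.0 [[275.0, 195.0], [374.0, 149.0], [375.0, 71.0], [269.0, 105.0]] [[198.0, 222.0], [190.0, 339.0], [452.0, 339.0], [321.0, 232.0]]
```

View pics/g8c.png

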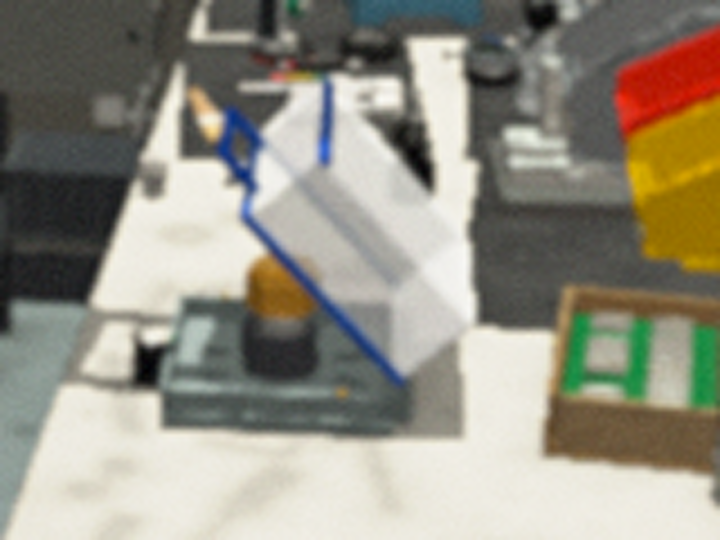

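View pics/g7.png

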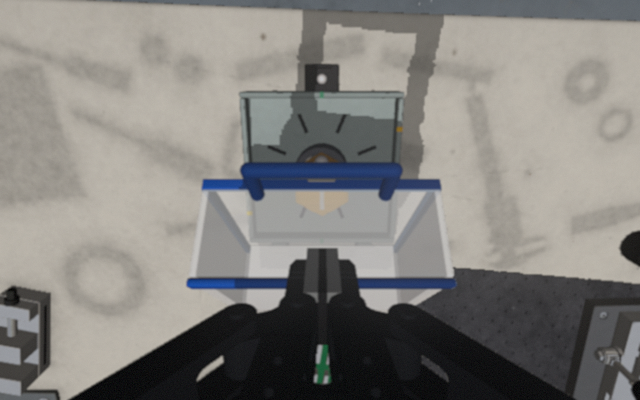

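```bash
python3 - <<'E'
from h import *
q=down(180+YAW)
def hk(th,off=.016,tip=.010):
    b=np.array(hoodpt(.212,0,.012,th)); a=math.radians(YAW)
    return b+[off*math.cos(a),off*math.sin(a),-tip]
p=hk(.82,.021); manip.movel([p[0],p[1],.26],q); manip.movel(p,q,velocity=.1); state()
cap("wrist","g9")
for th in (.8,.75,.7,.65,.6,.55,.5,.45):
    manip.movel(hk(th),q,velocity=.08); F=telemetry.read_ft_force(); print(th,np.round(telemetry.read_position(),3),np.round(F,1))
    if np.linalg.norm(F)>20: break
p=telemetry.read_position(); manip.movel([p[0]+.003,p[1],.27],q,velocity=.15)
d=cap("wrist","g10"); print([(n,find(n,d)) for n in ("hood_handle","hood_rail")]); state()
for th in (.35,.4,.45,.5,.55): print(th,proj(d,[hoodpt(.172,0,.076,th),hoodpt(.212,0,.012,th)]).round(0).tolist())
E
```

```text
t=63.8 p [0.4946 0.0215 0.1907] w 0.0002 F [-0.2 -0.6 -0.7] j6 -1.68
0.8 [0.486 0.021 0.188] [0.3 0.7 0.4]
0.75 [0.478 0.021 0.18 ] [ 0.5 -0.3 -0.3]
0.7 [0.471 0.021 0.173] [ 0.6 -0.4 -0.2]
0.65 [0.463 0.02  0.165] [-0.5  0.  -0. ]
0.6 [0.457 0.02  0.157] [ 1.5  0.1 -2. ]
0.55 [0.451 0.02  0.148] [ 3.2 -0.4 -2. ]
0.5 [0.445 0.02  0.139] [ 4.2 -0.4 -3.4]
0.45 [0.439 0.02  0.13 ] [ 5.   0.2 -3.5]
[('hood_handle', [(array([323.9, 231.5]), 0.85)]), ('hood_rail', [(array([321.9, 232.7]), 0.78)])]
t=67.3 p [0.442  0.0195 0.2692] w -0.0002 F [-0.6  1.  -0.4] j6 -1.70
0.35 [[322.0, 235.0], [322.0, 146.0]]
0.4 [[322.0, 247.0], [322.0, 153.0]]
0.45 [[322.0, 260.0], [322.0, 162.0]]
0.5 [[322.0, 273.0], [322.0, 172.0]]
0.55 [[322.0, 286.0], [322.0, 182.0]]
```

View pics/g10.png

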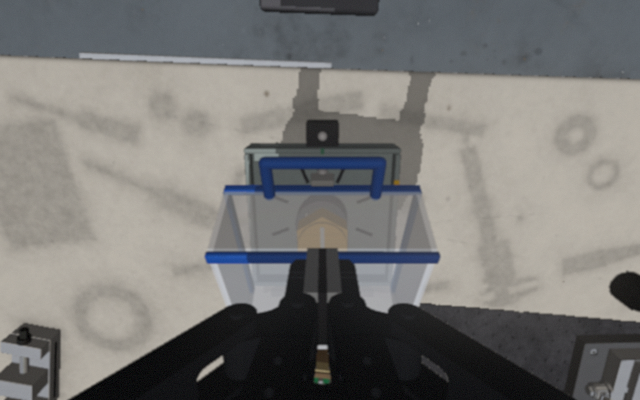

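```bash
python3 - <<'E'
from h import *
q=down(180+YAW)
def br(th,dz=.005): return np.array(hoodpt(.212,0,.012,th))+[0,0,dz]
p=br(.44); manip.movel([p[0],p[1],.20],q); manip.movel(br(.44,.012),q,velocity=.1); state()
for th in (.4,.35,.3,.25,.2,.15):
    manip.movel(br(th),q,velocity=.06); F=telemetry.read_ft_force(); print(th,np.round(telemetry.read_position(),3),np.round(F,1))
    if np.linalg.norm(F)>25: break
p=telemetry.read_position(); manip.movel([p[0],p[1],.20],q,velocity=.15)
d=cap("wrist","g11"); state()
for th in (.1,.15,.2,.25,.3): print(th,proj(d,[hoodpt(.172,0,.076,th),hoodpt(.212,0,.012,th)]).round(0).tolist())
E
```

```text
t=68.6 p [0.4229 0.0189 0.1507] w 0.0000 F [-0.1 -0.7 -0.2] j6 -1.70
0.4 [0.419 0.019 0.136] [ 0.3 -0.4  1.7]
0.35 [0.414 0.019 0.126] [-1.   0.3  0.1]
0.3 [0.41  0.019 0.116] [ 1.2  0.2 -0.4]
0.25 [0.407 0.018 0.106] [-0.1 -0.6 -0.1]
0.2 [0.404 0.018 0.096] [ 0.4 -0.1 -0.8]
0.15 [0.401 0.018 0.086] [-0.2 -0.2 -0. ]
t=71.6 p [0.4008 0.0183 0.1993] w 0.0001 F [-0.3  0.1  0.1] j6 -1.71
0.1 [[322.0, 272.0], [322.0, 182.0]]
0.15 [[322.0, 285.0], [322.0, 189.0]]
0.2 [[322.0, 299.0], [322.0, 196.0]]
0.25 [[322.0, 313.0], [322.0, 204.0]]
0.3 [[322.0, 329.0], [322.0, 214.0]]
```

View pics/g11.png

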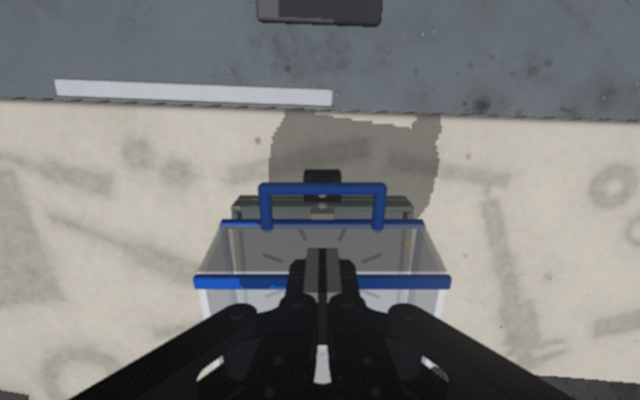

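```bash
python3 - <<'E'
from h import *
q=down(180+YAW)
def rl(th,dz=0): return np.array(hoodpt(.172,0,.076,th))+[0,0,dz]
p=rl(.14); manip.movel([p[0],p[1],.20],q); manip.movel(rl(.14,.008),q,velocity=.1); state()
for th in np.arange(.13,-.06,-.01):
    manip.movel(rl(th),q,velocity=.05); F=telemetry.read_ft_force(); print(round(th,3),np.round(telemetry.read_position(),4),np.round(F,1))
    if np.linalg.norm(F)>28: break
manip.pause(.2); state()
s=cap("side","g12")
a=s["pixels"][140:260,260:420]; cv2.imwrite('pics/g12c.png',cv2.resize(a,None,fx=4.5,fy=4.5,interpolation=cv2.INTER_CUBIC))
E
```

```text
t=72.8 p [0.4494 0.0199 0.1446] w 0.0002 F [ 0.5 -0.2  0.4] j6 -1.69
0.13 [0.4483 0.0199 0.1345] [ 0.  -0.9 -0.4]
0.12 [0.4474 0.0198 0.1331] [ 0.8 -0.4 -0.2]
0.11 [0.4464 0.0198 0.1314] [ 0.   0.7 -0.1]
0.1 [0.4455 0.0198 0.1297] [0.  0.3 0.8]
0.09 [0.4445 0.0198 0.1281] [ 0.4 -0.4 -1.3]
0.08 [0.4436 0.0197 0.1264] [ 0.2  1.1 -0.7]
0.07 [0.4428 0.0197 0.1248] [-0.1 -0.9 -0.3]
0.06 [0.442  0.0197 0.1231] [ 0.1 -0.3  0.6]
0.05 [0.441  0.0196 0.1214] [ 0.1  0.1 -0.3]
0.04 [0.4401 0.0196 0.1197] [-0.  -0.5 -0.8]
0.03 [0.4393 0.0196 0.118 ] [-0.3  0.3  0.2]
0.02 [0.4385 0.0196 0.1163] [-0.   0.3  0.8]
0.01 [0.4378 0.0195 0.1146] [-0.4 -0.1  0.6]
0.0 [0.4371 0.0195 0.1129] [ 0.4  0.2 -0.6]
-0.01 [0.4371 0.0194 0.1124] [-5.4  1.3 33.6]
t=76.8 p [0.4371 0.0194 0.1124] w 0.0001 F [-5.1  1.  32.6] j6 -1.70
```

View pics/g12c.png

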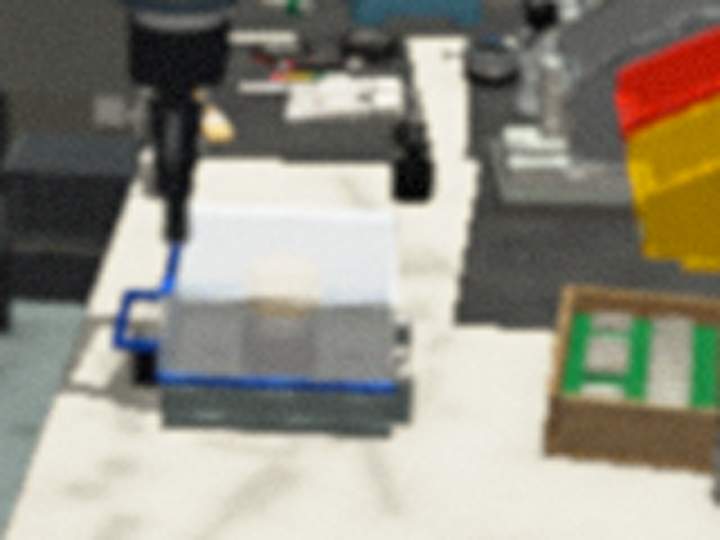

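```bash
python3 - <<'E'
from h import *
q=down(180+YAW)
p=telemetry.read_position(); manip.movel([p[0],p[1],.26],q,velocity=.15)
manip.move_to([.42,.02,.30],q); manip.pause(.3)
d=cap("wrist","h1"); s=cap("side","h2"); t=cap("top","h3"); state()
for th in (0,.03,.07,.1): print(th,proj(d,[hoodpt(.172,-.085,.076,th),hoodpt(.172,.085,.076,th),hoodpt(.212,0,.012,th),hoodpt(.177,-.085,0,th)]).round(1).tolist(), proj(s,[hoodpt(.177,-.085,0,th),hoodpt(.172,-.085,.076,th)]).round(1).tolist())
print(nutline(d,.098))
for n,z in (("coupling",.03),("oiler",.05),("collet",.018)):
    for dd,nm in ((s,"side"),(t,"top")): print(n,nm,[(p,w,np.round(unproj(dd,[p],z)[0],3)) for p,w in find(n,dd)[:2]])
a=s["pixels"][140:260,260:420]; cv2.imwrite('pics/h2c.png',cv2.resize(a,None,fx=4.5,fy=4.5,interpolation=cv2.INTER_CUBIC))
E
```

```text
t=78.8 p [0.42   0.02   0.2996] w -0.0003 F [0.6 0.3 1. ] j6 -1.70
0 [[233.1, 184.8], [408.7, 184.8], [321.0, 133.5], [248.3, 162.1]] [[294.8, 225.3], [296.5, 203.8]]
0.03 [[232.0, 188.7], [409.7, 188.6], [321.0, 134.8], [247.4, 163.2]] [[294.8, 223.8], [297.3, 202.4]]
0.07 [[230.6, 194.2], [411.1, 194.2], [321.0, 136.9], [246.2, 165.0]] [[294.9, 221.8], [298.4, 200.5]]
0.1 [[229.5, 198.7], [412.1, 198.6], [321.0, 138.7], [245.3, 166.4]] [[295.1, 220.4], [299.2, 199.1]]
None
coupling side [(array([357.2, 296.9]), 0.56, array([ 0.642, -0.442,  0.03 ]))]
coupling top [(array([318.3, 181. ]), 0.72, array([0.613, 0.004, 0.03 ])), (array([439.4, 172. ]), 0.56, array([ 0.641, -0.433,  0.03 ]))]
oiler side [(array([349.3, 178. ]), 0.67, array([0.599, 0.359, 0.05 ]))]
oiler top []
collet side [(array([294. , 178.2]), 0.61, array([0.374, 0.409, 0.018]))]
collet top [(array([205.4, 247.2]), 0.38, array([0.378, 0.409, 0.018]))]
```

View pics/h1.png

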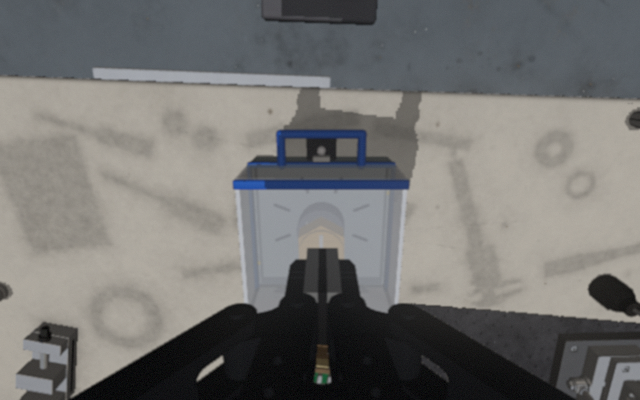

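View pics/h2.png

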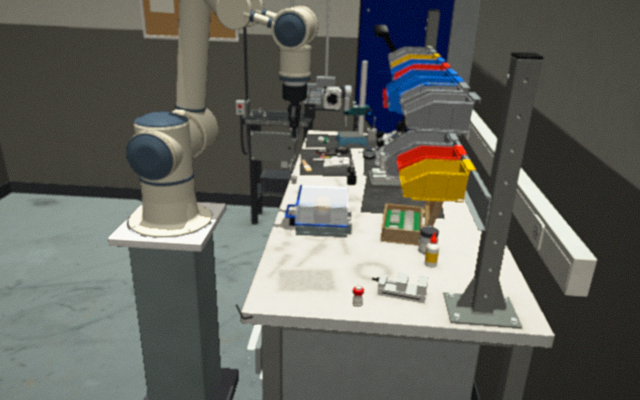

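View pics/h2c.png

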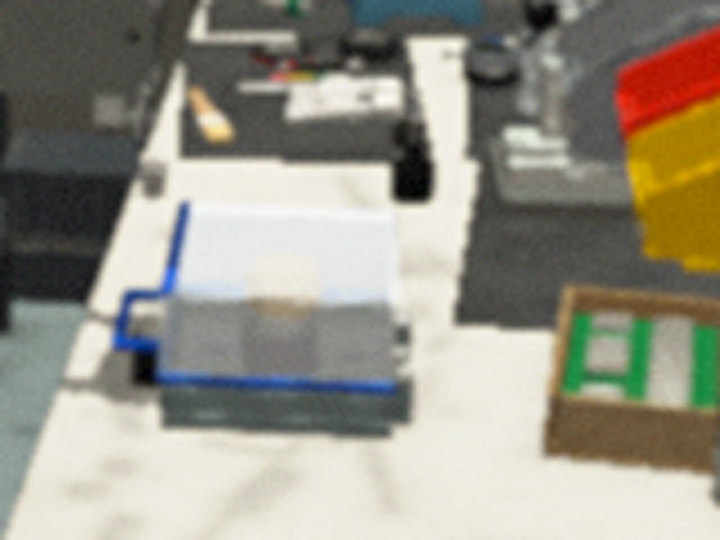

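```bash
python3 - <<'E'
from h import *
q=down(180+YAW)
p=np.array(hoodpt(.172,0,.076,0)); print(p)
manip.movel([p[0],p[1],.125],q,velocity=.15); manip.pause(.2); state()
z=.119
while z>.1105:
    manip.movel([p[0],p[1],z],q,velocity=.02); manip.pause(.15); F=telemetry.read_ft_force()[2]; print(round(z,4),round(telemetry.read_position()[2],4),round(F,1))
    if F>30: break
    z-=.001
manip.movel([p[0],p[1],.25],q,velocity=.15); manip.pause(.3)
d=cap("wrist","h4"); 
for th in (0,.02,.04): print(th,proj(d,[hoodpt(.172,-.085,.076,th),hoodpt(.172,.085,.076,th),hoodpt(.212,0,.012,th)]).round(1).tolist())
cv2.imwrite("pics/h4c.png",cv2.resize(d["pixels"][140:340,200:440],None,fx=3,fy=3,interpolation=cv2.INTER_CUBIC)); state()
E
```

```text
[0.43714971 0.01948013 0.113     ]
t=80.7 p [0.4374 0.0195 0.1255] w 0.0001 F [-0.1 -0.7 -0.6] j6 -1.70
0.119 0.119 0.7
0.118 0.118 0.2
0.117 0.117 0.6
0.116 0.116 -0.7
0.115 0.115 -0.2
0.114 0.114 0.1
0.113 0.113 -0.3
0.112 0.1126 21.7
0.111 0.1123 42.2
0 [[218.3, 181.9], [425.6, 181.8], [322.0, 123.0]]
0.02 [[217.3, 184.9], [426.6, 184.8], [322.0, 123.8]]
0.04 [[216.3, 188.0], [427.6, 187.9], [322.0, 124.8]]
t=85.9 p [0.4371 0.0195 0.2497] w 0.0000 F [-0.2  0.7  0.1] j6 -1.70
```

View pics/h4c.png

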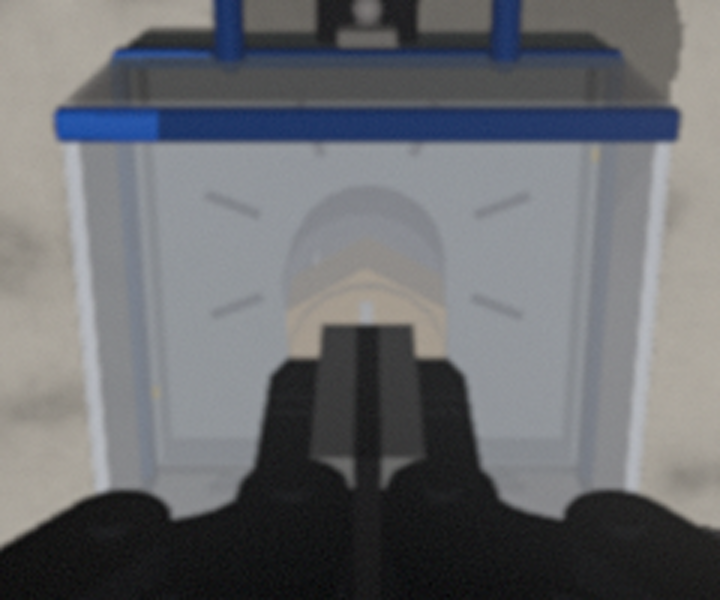

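```bash
python3 - <<'E'
from h import *
manip.move_to([.42,.02,.32],down(180+YAW)); manip.pause(.3); state()
manip.finish_job()
E
```

```text
t=86.6 p [0.4197 0.02   0.3192] w 0.0004 F [-0.6 -0.7  0.6] j6 -1.70
the job is handed in; nothing more can be done
```

I handed the job in at about 87 s of robot time. All steps appear met, but no verdict was reported.

**What I did**
- **Rings:** the three rings present are stacked flat on the post. No fourth ring was visible in any camera view.
- **Nut:** I set it on the thread with its line at 60°. I lifted it about 3 mm clear, turned it back to 108° and lowered it about 7 mm into the thread start. It met the stop at 119.5°, and I then screwed it 120° clockwise until the end stop resisted.
- **Hood:** I swung it over by hooking the handle from behind, pressed down on the handle bar, then pressed the rail shut.

**Last checks**
- **Nut position:** before the hood was closed, the line was 0.8° from washer x and the nut centre 0.7 mm off the axis. The underside, worked out from the tool height, was about 66 mm. It looked unchanged through the clear hood afterwards.
- **Hood shut:** on a second touch the rail stopped the tool hard at 113 mm, the fully shut height. The pictures also fit a hood angle of 0.
- **Bystanders:** collet and coupling were found within about 1 cm of their starting positions. The oiler was not found in the last top view, but the side view shows it upright in place.

**What disagreed or went wrong**
- I never felt the catch as a distinct force. Only the final hard stop and the pictures show the hood is shut.
- My first push on the rail, with the hood at about 0.8 rad, jammed at about 50 N on the fingertips. I backed off at once and changed method, and no damage was seen.
- During the touch check the fingertip force on the rail reached 42 N.

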